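# Unlock the spice box and open its lid

## Robot

A 7-joint arm with a two-finger parallel gripper is mounted at the origin on the work surface. World frame = base frame: x ahead of the robot, y to its left, z up, the work surface at z = 0. Lengths are in mm, angles in rad, forces in N, time in s.
With the tool pointing down it reaches from about 400 to 850 mm from the base axis. Payload 10.4 kg.
Tool frame: the origin (TCP) lies midway between the tips of the shut fingers; the grasp point (between the pads) lies 19 mm behind it; z points along the fingers, y is the direction in which the jaws open and shut (so a half turn about z gives the same grasp; the last joint's range is limited). The gripper opens to 87 mm and grips with 3 to 60 N. Pads are 19 mm wide; open, the fingers measure 117 mm over their backs; the gripper's body (75 mm by 190 mm) begins 51 mm behind the grasp point.
Start: joints at [1.289, 0.332, -0.065, 1.46, 0.022, 1.35, -0.088], TCP at [159.972, -604.203, 222.576] pointing down, gripper open.
Joint ranges: [-2.6, 2.6], [-0.5, 2.12], [-1.47, 1.34], [0.16, 2.42], [-1.27, 4.41], [0.06, 2.06], [-2.6, 2.6]. Speed limits (rad/s): [2.22, 2.22, 2.79, 2.79, 3.14, 3.14, 3.14].

## Interface

Orientations are given as a unit quaternion [w, x, y, z].
In Python, from rig import r gives the robot as it stands.
- The arm moves only by the shell command python3 -m jog 'ROWS' [FORCE]. ROWS is JSON, a list of rows, each a list of 5 numbers: the shift along the world's x, y, z as a fraction of full scale, then the turn about the world's z as a fraction of full scale, then the finger opening in mm, from 0 to 87. In form: [[dx, dy, dz, turn, claw], ...]. A call has 1 to 12 rows; each row shifts and turns the commanded pose from where the row before left it; what a row does not reach is not made up. Full scale, the value 1, is 4 cm for a shift and 5 degrees for a turn. A row lasts 1/12 s, in which the tool goes at most 41.7 mm and 7.16 degrees, less where a joint would pass 70% of its speed; a pose out of reach is approached as far as the arm can. A call with a number of a shift or a turn outside -1 to 1 is refused whole. A call with a gripper value outside its range is refused whole. The fingers move at their own pace and stop on an object; FORCE is the grip in N (left out, the last holds). Time passes only in rows, so rows that do not move let the fingers close. It gives the time, the measured TCP pose, the force and the opening at its end, in the units of the state.
- r.sense(): the state, without advancing time (a new reading comes with each control period).
- r.read_camera(name): name is "side" or "top" or "wrist"; returns a dict with "pixels" (400x640x3 uint8, blue, green, red), "mtx" (3x3 intrinsics, pixels), "k1" (the pictures are not rectified: a ray, as slopes to the right and down, at radius r is drawn at 1 + k1 r^2 times it, then the intrinsics apply), "origin" and "orientation" of the camera in the world. Camera axes: x right, y up, looking along -z (the intrinsics and any distortion apply to the point x, -y, -z); pixel columns grow to the right and rows downward; lengths in mm; the calibration is good to about 2 mm. A picture is of the moment at which its call begins. There is no depth.
- r.job_done(): hands the job in, once; it reports no verdict.
Trained networks look in the newest picture that a camera, given by its name, has taken for a name from the list of things; names that differ only in an ending like _2 or _b are one class to them, and where a whole thing is asked for, a point or a joint stands for the part that bears it (a point fixed in the world has none). Each returns a list of dicts, best first, with "score" (0 to 1); they miss things now and then, are a little off and sometimes report something else, mostly with a low value. They report only what shows in the picture. A call takes as long as a camera call.
- r.trace(camera, name): "region" (400x640 bool, what is visible of it) and "extent" ([left, top, right, bottom] in pixels, round what is visible of it).
- r.mark_of(camera, name): "position" ([column, row] in pixels: a listed point, or the origin of a listed thing).
The state is a dict: "t": time; "qpos": joint angles; "joint_velocities": joint speeds; "joint_efforts": joint torques, N m; "tool_pos": TCP position; "ee_rot": TCP orientation; "contact_force": force on the tool from outside, world axes, zero at the start; "wrist_torque": the same for the moment, N m; "gripper_width": finger opening in mm.
Only numpy, scipy, OpenCV 4.12 (cv2) and the standard library are available. Lean on these libraries where they do the work, as an engineer would, in place of code of your own. Each camera call takes 0.05 s, during which the arm holds its last target.

## Task

Take the red key out of the wooden key block, push it fully home in the lock on the lid of the steel spice box and turn it clockwise until it stops, so that the bolt lets go. Then, leaving the key in the lock, lift the lid and swing it right back, past upright. Leave the blue key and everything else on the counter where they are.

Things in the scene. Friction and masses are not known exactly. Their poses are not given: they have to be found in the camera images.
- red_key_grip (a point): Centre of the red plastic bow of a loose double-bit safe key (40 g), standing bow up in one of the two slots of the key block (either one). The bow is a slab 28 (its x) by 10 (its y) by 34 mm tall (z, +-17 mm of this point). Below it a 12 by 8 mm neck, then a 14 mm round collar whose underside is 29 mm below this point. Same after a half turn about z.
- red_key_tip (a point): Tip of the red key's 5 mm round stem, 48 mm below the bow's centre, same axes. On the stem are two flat bits, 20 mm wide over both (along x) and 4 mm thick (y), 6 to 14 mm above this tip, with a narrower nose (15 by 3 mm) 3 to 6 mm above it. The collar's underside is 19 mm above the tip.
- blue_key_grip (a point): Bow centre of the other key, same shape, blue bow, in the block's other slot. It belongs to another lock.
- key_block: Fixed wooden block, 50 (x) by 130 (y) by 45 mm tall, origin at the centre of its underside. Its two slots are at y = -33 and +33 mm. A key stands with its collar on the block's top and its tip 19 mm lower, the bow's 28 mm width along the block's y; it lifts straight up (25 mm clears it).
- lock_mouth (a point): Centre of the keyhole in the brass plate (40 mm square, red ring) on the lid of the steel spice box, at the plate's top face, 3 mm above the lid and 109 mm above the worktop when shut. z points up out of the keyhole, y along its slot, x to the hinge. The slot is 22.5 mm long (y), 6.5 mm wide (x), in a 4 mm plate. The key goes in with its bits along the slot, either way round.
- lock_seat (a point): Point on the lock's axis 19 mm below lock_mouth: the key's tip is here when the key is fully home, its collar on the plate and its bow centre 29 mm above lock_mouth. Its bits are then just under the plate and can turn; raised 1 mm or more they catch in the slot. Once turned they are caught under the plate, so the key stays in when let go, also with the lid open.
- lock_plug (a joint): Angle of the plug inside the lock, turned by the key: 0 locked, growing to a dead stop at 1.35 rad as the key turns clockwise seen from above. The key has some 0.1 rad of play, so turn it about 1.45 rad. Friction 0.04 N m; it stays where left. The hidden bolt clears its catch at about 1.0 rad; before that the lid cannot lift.
- lid (a joint): Angle of the white lid: 0 shut, 1.57 upright, 1.75 rad against its stop (leaning back). Hinged along the far edge of the box, it opens upward and away. The stiff hinge (0.5 N m friction; lid 0.4 kg) holds it wherever it is left.
- lid_handle (a point): Middle of the black round bar handle on the lid, 11 mm thick and 110 mm long along y (parallel to the hinge), 36 mm above the lid's top (42 mm above the hinge level), 95 mm before the hinge line, 85 mm behind the keyhole. Axes of the lid: x to the hinge, z out of the lid. About 10 N upward lifts the unlocked lid; the bar can turn in the grip.
- lid_front_edge (a point): Middle of the front edge of the white lid, at half its 6 mm thickness, 222 mm from the hinge line; the lid is 304 mm wide along y. Once the lid is ajar, closed fingers lowered in front of the box can push this edge, from beneath and in front, up and away; it climbs to about 320 mm above the worktop. Keep the edge on the fingers, clear of the wider hand above them.
- lid_hinge (a point): Fixed point at the middle of the hinge line, 100 mm above the worktop, axes of the box: x from the box's front (robot side) to the hinge, y along the hinge line, z up. The spice box is steel, blue sides, 220 (x) by 300 (y) by 100 mm tall, screwed down; its front is 220 mm before this point.
- oil_amber: Bystander: amber oil bottle, 72 mm wide, 242 mm tall; origin at the centre of its underside. Not part of the job.
- oil_green: Bystander: green oil bottle, 72 mm wide, 242 mm tall; origin at the centre of its underside. Not part of the job.
- milk_a: Bystander: small white milk bottle, black cap, 56 mm wide, 136 mm tall; origin at the centre of its underside. Not part of the job.
- milk_b: Bystander: second small white milk bottle, black cap, 56 mm wide, 136 mm tall; origin at the centre of its underside. Not part of the job.
- spice_jar: Bystander: glass spice jar with steel lid, 76 mm wide, 70 mm tall; origin at the centre of its underside. Not part of the job.
- prep_bowl: Bystander: blue prep bowl, 110 mm wide, 45 mm tall; origin at the centre of its underside. Not part of the job.
- pepper_mill: Bystander: dark wooden pepper mill, 56 mm wide, 149 mm tall; origin at the centre of its underside. Not part of the job.

How it is judged (in metres and radians):
On the way, in this order (a step that is already met when the one before it is completed fails the run):
1. the red key is fully home in the lock: its tip within 4 mm of its seat (distance between red_key_tip and lock_seat below 0.004 m and value of joint lid below 0.1 rad), for 0.1 s.
2. with the key home, the lock is turned past 1.15 rad while the lid is still shut (distance between red_key_tip and lock_seat below 0.006 m and value of joint lock_plug above 1.15 rad and value of joint lid below 0.1 rad), for 0.1 s.
At the end, for the whole second after the job is handed in: The lid is open past upright (more than 1.58 rad) and at rest, the lock still turned (more than 1.05 rad) with the red key still in it (its tip within 9 mm of the seat), the blue key within 15 mm and every bystander within 30 mm of where it began (value of joint lid above 1.58 rad and velocity of joint lid below 0.1 rad/s and value of joint lock_plug above 1.05 rad and distance between red_key_tip and lock_seat below 0.009 m and distance of blue_key_grip from where it was at the start of the episode below 0.015 m and distance of each of oil_amber, oil_green, milk_a, milk_b, spice_jar, prep_bowl, pepper_mill from where it was at the start of the episode below 0.03 m); the robot touches nothing.
It fails at once if the blue key is taken or knocked out of its slot (moved more than 20 mm) (distance of blue_key_grip from where it was at the start of the episode above 0.02 m).
It fails at once if a bystander is pushed more than 50 mm or knocked over (distance of any of oil_amber, oil_green, milk_a, milk_b, spice_jar, prep_bowl, pepper_mill from where it was at the start of the episode above 0.05 m or angle between any of oil_amber, oil_green, milk_a, milk_b, spice_jar, prep_bowl, pepper_mill's own z axis and vertical above 0.6 rad).
It also fails if it takes over 72 s, if anything falls off the work surface, if the arm or the gripper's body presses on something with over 40 N, if the wrist force passes 120 N, or if a joint passes its speed limit or range.

## Working session

There is one attempt and no reset: what is moved stays moved. The work goes in short steps, Python scripts to look and compute and a shell command to move; the robot and the scene stay as the last step left them, time stands still between calls to the robot, and variables do not carry over. Pictures are saved under pics/ and viewed, and the job is handed in when it is done.

```bash
ls; mkdir -p pics
python3 - <<'E'
from rig import r
import cv2
s=r.sense();print({k:s[k] for k in('t','tool_pos','ee_rot','gripper_width','contact_force')})
for c in('side','top','wrist'):
    d=r.read_camera(c);cv2.imwrite(f'pics/{c}0.png',d['pixels']);print(c,d['mtx'],d['k1'],d['origin'],d['orientation'])
E
```

```text
pics
{'t': 0.0, 'tool_pos': array([ 159.87951838, -603.83149318,  221.77189714]), 'ee_rot': array([-6.68702922e-04,  9.91634555e-01,  1.29075360e-01, -1.14504545e-04]), 'gripper_width': 86.98775235670524, 'contact_force': array([-0.74365054,  0.67853372, -0.07582642])}
side [[370.52270311   0.         321.96587359]
 [  0.         370.52270311 196.51614041]
 [  0.           0.           1.        ]] -0.07640979028804262 [ 33.93225687 678.89410067 671.19005055] [-0.2782195  -0.15210789  0.45930853  0.82975465]
top [[382.44151789   0.         322.2208029 ]
 [  0.         382.44151789 199.92652924]
 [  0.           0.           1.        ]] -0.07854590012701275 [ 410.87497836    9.04576466 1397.15064242] [-0.69710565 -0.03538425  0.03433956  0.7152709 ]
wrist [[319.83080658   0.         316.20676904]
 [  0.         319.83080658 202.88677333]
 [  0.           0.           1.        ]] 0.004315029724849803 [ 230.73378941 -584.69240493  383.73982716] [ 0.78513119 -0.10729871  0.08328899 -0.60425073]
```

View pics/side0.png

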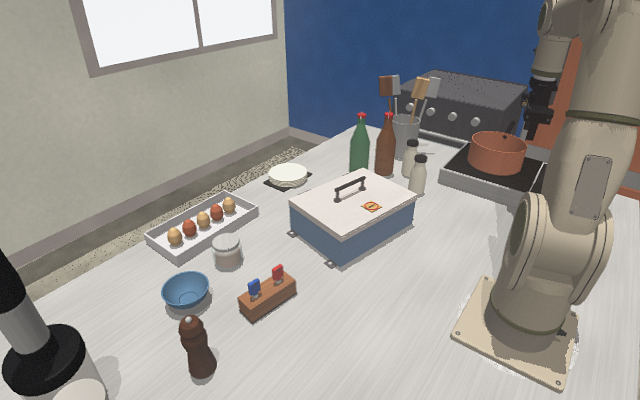

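View pics/top0.png

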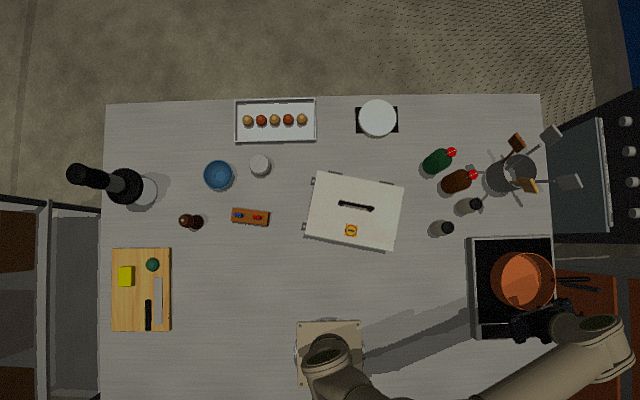

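View pics/wrist0.png

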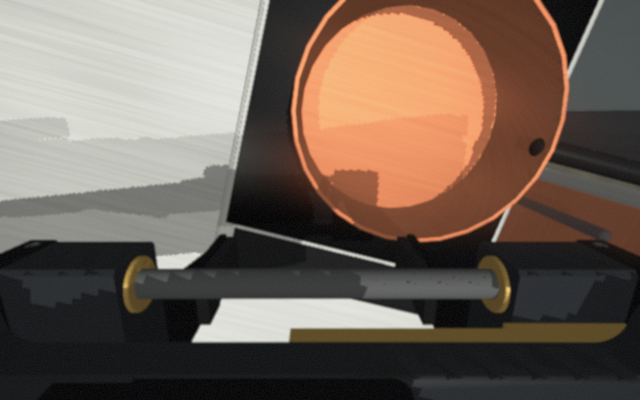

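The side view shows the block with the blue key at (254,287) and the red key at (278,272), and the keyhole at (372,207). The top view shows the red key at (258,217), the keyhole at (351,231) and the handle at (357,205). The wrist camera sees only the pan.

```bash
cat > h.py <<'E'
from rig import r
import numpy as np,cv2
from scipy.spatial.transform import Rotation as R
def rot(q): return R.from_quat([q[1],q[2],q[3],q[0]])
def ray(d,px):
    x,y=(px[0]-d['mtx'][0,2])/d['mtx'][0,0],(px[1]-d['mtx'][1,2])/d['mtx'][1,1]
    rd=np.hypot(x,y);ru=rd
    for _ in range(20): ru=rd/(1+d['k1']*ru**2)
    s=ru/rd if rd>0 else 1
    v=rot(d['orientation']).apply([x*s,-y*s,-1]);return np.array(d['origin']),v/np.linalg.norm(v)
def proj(d,P):
    p=rot(d['orientation']).inv().apply(np.atleast_2d(P)-d['origin']);x=p[:,0]/-p[:,2];y=-p[:,1]/-p[:,2]
    f=1+d['k1']*(x*x+y*y)
    return np.c_[x*f*d['mtx'][0,0]+d['mtx'][0,2],y*f*d['mtx'][1,1]+d['mtx'][1,2]]
def tri(rays):
    A=np.zeros((3,3));b=np.zeros(3)
    for o,v in rays:
        M=np.eye(3)-np.outer(v,v);A+=M;b+=M@o
    P=np.linalg.solve(A,b);return P,[float(np.linalg.norm((np.eye(3)-np.outer(v,v))@(P-o))) for o,v in rays]
def onz(d,px,z):
    o,v=ray(d,px);return o+v*(z-o[2])/v[2]
E
python3 - <<'E'
from h import *
np.set_printoptions(precision=1,suppress=True)
D={c:r.read_camera(c) for c in('side','top')}
for n in ['red_key_grip','blue_key_grip','key_block','lock_mouth','lid_handle','lid_front_edge','lid_hinge','oil_amber','oil_green','milk_a','milk_b','spice_jar','prep_bowl','pepper_mill']:
    m={c:r.mark_of(c,n) for c in D}
    print(n,{c:[(np.round(k['position'],1).tolist(),round(k['score'],2)) for k in m[c][:2]] for c in m})
    if all(m.values()): print('   ',*tri([ray(D[c],m[c][0]['position']) for c in D]))
E
```

```text
red_key_grip {'side': [([275.8, 274.1], 0.51), ([277.4, 286.4], 0.4)], 'top': [([257.5, 218.5], 0.61), ([195.1, 218.6], 0.44)]}
    [487.7 240.1  68. ] [5.681336828152214, 5.681336828152158]
blue_key_grip {'side': [], 'top': [([360.5, 178.0], 0.6), ([239.6, 215.2], 0.59)]}
key_block {'side': [([265.5, 302.7], 0.89), ([368.0, 203.4], 0.7)], 'top': [([249.2, 217.4], 0.85)]}
    [493.6 279.8   3.6] [2.690871534299912, 2.690871534299806]
lock_mouth {'side': [([367.0, 205.7], 0.75)], 'top': [([352.6, 231.8], 0.79)]}
    [437.5 -85.  105.3] [10.64256836363797, 10.642568363637887]
lid_handle {'side': [([351.7, 180.5], 0.57)], 'top': [([357.8, 204.3], 0.95)]}
    [ 517.1 -106.9  148.7] [0.12086914744862277, 0.12086914744876084]
lid_front_edge {'side': [([380.6, 215.2], 0.9), ([253.7, 283.4], 0.23)], 'top': [([347.9, 243.2], 0.61), ([360.0, 203.4], 0.19)]}
    [393.9 -71.7  99.5] [4.0891154806594825, 4.08911548065944]
lid_hinge {'side': [([329.8, 180.0], 0.88), ([358.3, 171.3], 0.57)], 'top': [([359.2, 177.6], 0.59)]}
    [ 607.8 -120.   113.6] [3.589136629348024, 3.5891366293480558]
oil_ambe
[... 435 characters left out ...]
57627080876087, 7.457627080876009]
milk_b {'side': [([407.4, 172.7], 0.92), ([416.0, 190.4], 0.77)], 'top': [([460.3, 210.5], 0.89), ([436.0, 225.4], 0.59)]}
    [ 502.6 -491.6   13.2] [7.457627080876087, 7.457627080876009]
spice_jar {'side': [([226.8, 262.9], 0.94)], 'top': [([259.0, 167.5], 0.85), ([358.6, 178.3], 0.73)]}
    [677.  241.7  -0.9] [0.7971040745846716, 0.7971040745844983]
prep_bowl {'side': [([186.7, 301.3], 0.89)], 'top': [([221.1, 175.5], 0.93)]}
    [653.3 387.   -7. ] [2.7228954096730424, 2.7228954096728497]
pepper_mill {'side': [([206.1, 361.6], 0.68), ([327.8, 180.6], 0.41)], 'top': [([194.5, 217.6], 0.83)]}
    [488.6 473.2   6.1] [9.430229018317702, 9.430229018317734]
```

```bash
python3 -m jog '[[0,0,1,0,87],[0,0,1,0,87],[0.68,0.73,0,1,87],[0.68,0.73,0,1,87],[0.68,0.73,0,1,87],[0.68,0.73,0,1,87],[0.68,0.73,0,1,87],[0.68,0.73,0,1,87],[0.68,0.73,0,1,87]]'
```

```text
t: 2.4
tool_pos: [351.4, -398.2, 302.9]
ee_rot: [0.0, 0.906, 0.423, -0.0]
contact_force: [0.8, -0.3, -0.9]
gripper_width: 87.2
```

```bash
python3 -m jog '[[0.46,0.71,0,1,87],[0.46,0.71,0,1,87],[0.46,0.71,0,1,87],[0.46,0.71,0,1,87],[0.46,0.71,0,1,87],[0.46,0.71,0,0.5,87],[0.46,0.71,0,0,87],[-0.5,0.6,0,0,87],[-0.5,0.6,0,0,87],[0,0,0,0,87],[0,0,0,0,87]]'
```

```text
t: 3.32
tool_pos: [438.9, -152.2, 303.2]
ee_rot: [0.001, 0.78, 0.625, -0.0]
contact_force: [0.8, -0.1, 0.9]
gripper_width: 87.0
```

Run:
```python
from h import *
np.set_printoptions(precision=2,suppress=True)
d=r.read_camera('wrist');cv2.imwrite('pics/wrist1.png',d['pixels'])
s=r.sense();print(s['t'],s['tool_pos'],s['ee_rot'],s['qpos'],s['contact_force'])
print(d['origin'])
for n in['lock_mouth','lid_handle','lid_front_edge']:print(n,r.mark_of('wrist',n)[:2])
```

```text
3.3667 [ 439.17 -153.27  303.02] [ 0.    0.78  0.62 -0.  ] [ 0.8  -0.03 -0.55  1.71 -0.02  1.46  0.04] [ 0.09 -0.11  0.34]
[454.29 -79.38 464.97]
lock_mouth [{'position': [300.2, 121.0], 'score': 0.58}]
lid_handle [{'position': [384.5, 119.2], 'score': 0.7}, {'position': [259.6, 117.3], 'score': 0.22}]
lid_front_edge [{'position': [259.4, 115.4], 'score': 0.74}]
```

View pics/wrist1.png

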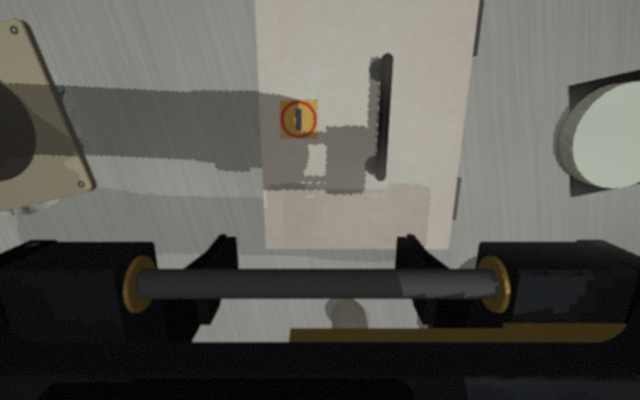

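The wrist view shows the brass plate with its ring at about (299,119), the slot running vertically in the picture, and the handle bar from (388,58) to (380,177).

```bash
cat > lk.py <<'E'
from h import *
def red(px,win=None):
    hsv=cv2.cvtColor(px,cv2.COLOR_BGR2HSV)
    return ((hsv[...,0]<6)|(hsv[...,0]>174))&(hsv[...,1]>120)&(hsv[...,2]>80)
def blob(m):
    n,l,st,c=cv2.connectedComponentsWithStats(m.astype(np.uint8))
    return sorted([(int(st[i,4]),c[i].round(1).tolist(),st[i,:4].tolist()) for i in range(1,n) if st[i,4]>8],reverse=True)[:6]
E
python3 - <<'E'
from lk import *
np.set_printoptions(precision=1,suppress=True)
d=r.read_camera('wrist');px=d['pixels']
R_=(230,70,370,180);sub=px[70:180,230:370]
print(blob(red(px)))
cv2.imwrite('pics/lock1z.png',cv2.resize(px[85:155,260:340],None,fx=8,fy=8,interpolation=cv2.INTER_NEAREST))
for p in [(299.5,119),(300.2,121)]: print(onz(d,p,109))
for p in[(388,58),(380,177)]: print(onz(d,p,142))
t=r.read_camera('top');print(blob(red(t['pixels'])))
s=r.read_camera('side');print(blob(red(s['pixels'])))
cv2.imwrite('pics/t1z.png',cv2.resize(t['pixels'][190:260,220:380],None,fx=5,fy=5,interpolation=cv2.INTER_NEAREST))
cv2.imwrite('pics/s1z.png',cv2.resize(s['pixels'][160:320,230:390],None,fx=3.5,fy=3.5,interpolation=cv2.INTER_NEAREST))
E
```

```text
[(62, [292.1, 127.7], [280, 113, 33, 24]), (55, [300.3, 106.1], [282, 100, 33, 22])]
[436.6 -83.2 109. ]
[436.8 -85.4 109. ]
[531.3 -48.  142. ]
[ 505.2 -157.1  142. ]
[(66, [472.8, 173.9], [468, 170, 10, 9]), (66, [451.1, 151.5], [447, 147, 10, 10]), (18, [256.3, 216.8], [253, 216, 7, 3])]
[(92, [276.4, 271.8], [272, 264, 10, 16]), (41, [388.8, 114.5], [385, 112, 9, 6]), (36, [361.2, 114.8], [357, 113, 9, 5]), (9, [373.0, 208.7], [369, 207, 9, 3])]
```

View pics/lock1z.png

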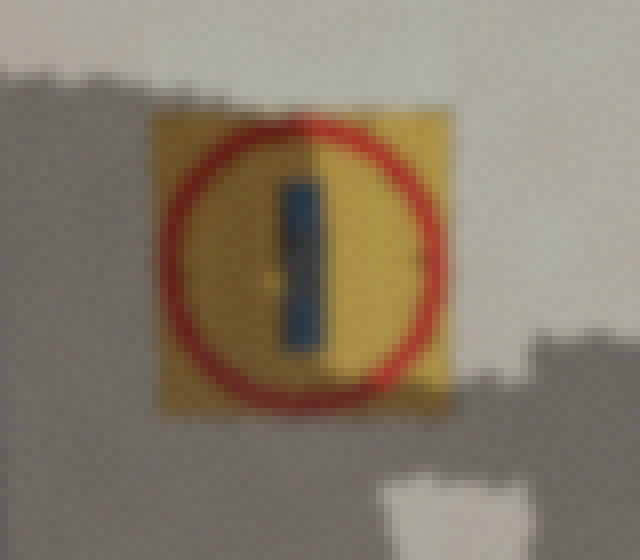

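View pics/t1z.png

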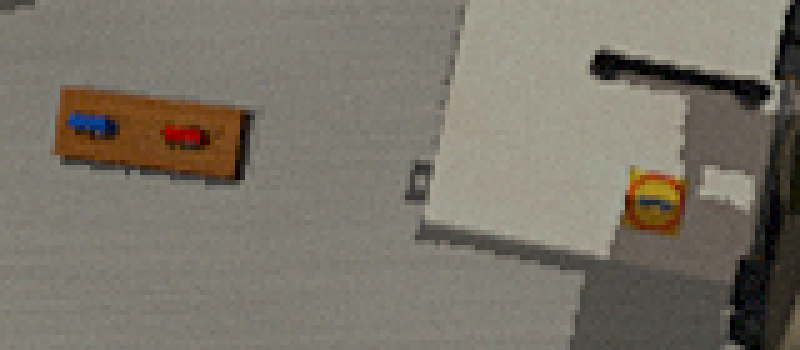

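View pics/s1z.png

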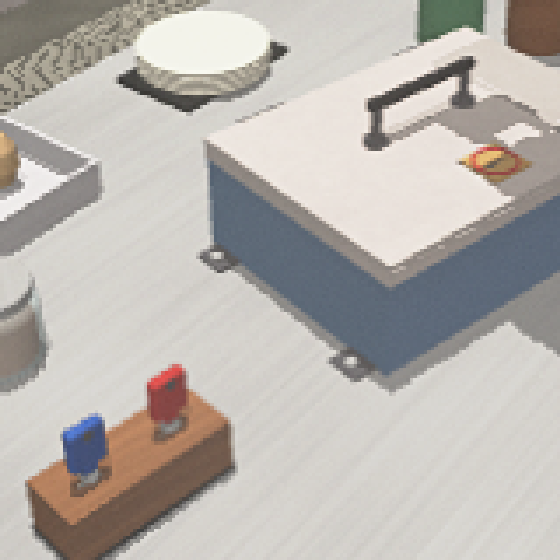

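```bash
python3 -m jog '[[0.8,0.5,-0.5,0,87],[0.8,0.5,-0.5,0,87],[0.4,0,-0.5,0,87],[0,0,0,0,87],[0,0,0,0,87]]'
python3 - <<'E'
from lk import *
d=r.read_camera('wrist');px=d['pixels'];cv2.imwrite('pics/wrist2.png',px)
p=proj(d,[437,-82,109])[0];print(p,d['origin'],r.sense()['tool_pos']);c=p.astype(int)
cv2.imwrite('pics/lock2z.png',cv2.resize(px[c[1]-40:c[1]+40,c[0]-40:c[0]+40],None,fx=7,fy=7,interpolation=cv2.INTER_NEAREST));print(c-40)
print(r.mark_of('wrist','lock_mouth')[:1])
E
```

```text
t: 4.08
tool_pos: [517.4, -113.8, 242.1]
ee_rot: [-0.002, 0.781, 0.625, -0.0]
contact_force: [0.3, -0.4, 0.5]
gripper_width: 86.7
[226.20678391 180.56600479] [533.45562589 -41.63109781 404.1419232 ] [ 517.43247471 -114.29405668  243.41099249]
[186 140]
[{'position': [223.3, 180.7], 'score': 0.78}]
```

View pics/lock2z.png

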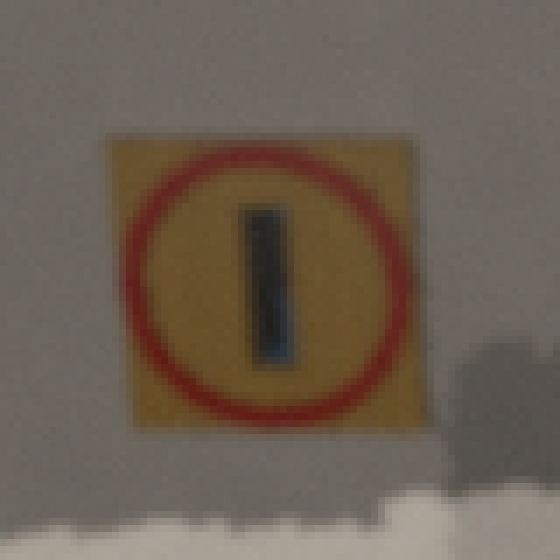

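Run:
```python
from lk import *
np.set_printoptions(precision=2,suppress=True)
d2=r.read_camera('wrist')
d1=dict(d2);d1['origin']=np.array([454.29,-79.38,464.97])
# orientation same to within noise; yaw unchanged
p1=(297.5,117.6);p2=(223.9,180.4)
print(tri([ray(d1,p1),ray(d2,p2)]))
print(onz(d1,p1,109),onz(d2,p2,109))
q2=lambda a:(186+a[0]/7-.5,140+a[1]/7-.5)
q1=lambda a:(260+a[0]/8-.5,85+a[1]/8-.5)
C2=[onz(d2,q2(a),109) for a in[(105,135),(413,138),(432,428),(135,430)]]
C1=[onz(d1,q1(a),109) for a in[(152,113),(450,110),(455,415),(158,417)]]
for C in(C1,C2):
    C=np.array(C)[:,:2];print(C.mean(0))
    for i in range(4):
        e=C[(i+1)%4]-C[i];print(np.linalg.norm(e),np.degrees(np.arctan2(e[1],e[0])))
S2=[onz(d2,q2(a),109) for a in[(263,207),(274,365)]];e=S2[0]-S2[1];print('slot',np.degrees(np.arctan2(e[1],e[0])),np.linalg.norm(e))
S=[onz(d1,q1(a),109) for a in[(303,180),(302,350)]];e=S[0]-S[1];print('slot',np.degrees(np.arctan2(e[1],e[0])),np.linalg.norm(e))
m=r.trace('wrist','lid_handle');print([ (k['score'],k['extent']) for k in m[:2]])
```

```text
(array([434.93, -80.8 , 111.31]), [1.6050476181646045, 1.605047618164628])
[434.08 -79.36 109.  ] [434.89 -82.54 109.  ]
[434.01 -79.52]
39.43091242506555 -12.166413036955177
39.58326955808436 -101.7608163037913
40.542886406396356 167.65343353818776
39.46356241591226 76.62617571488954
[435.29 -82.5 ]
40.76509161104454 -13.274384120146069
39.867836044998825 -102.44488000940393
40.801532955206014 167.65723222429983
40.53073183742227 77.4976574948421
slot 76.7197704213322 21.72832095491718
slot 76.00451295914112 22.071268235756282
[(0.82, [160.3, 0.0, 432.1, 315.9])]
```

View pics/wrist2.png

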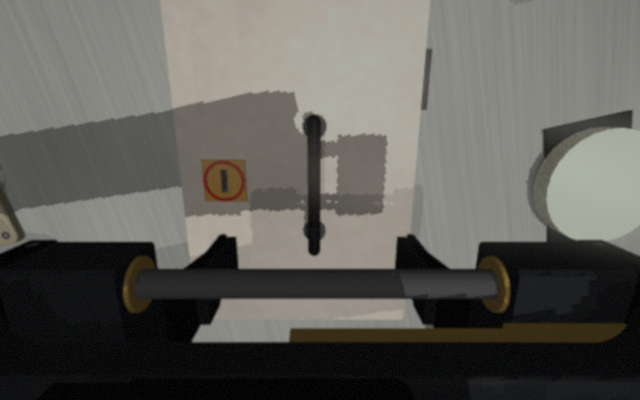

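```bash
python3 -m jog '[[-0.1,0.88,0,1,87],[-0.1,0.88,0,0.3,87],[-0.1,0.88,0,0,87],[-0.1,0.88,0,0,87],[-0.1,0.88,0,0,87],[-0.1,0.88,0,0,87],[-0.1,0.88,0,0,87],[-0.1,0.88,0,0,87],[0,0,0,0,87],[0,0,0,0,87]]'
python3 - <<'E'
from lk import *
np.set_printoptions(precision=3,suppress=True)
d=r.read_camera('wrist');px=d['pixels'];cv2.imwrite('pics/wrist3.png',px)
s=r.sense();print(s['tool_pos'],s['ee_rot'],d['origin'],d['orientation'],s['qpos'])
for n in('red_key_grip','blue_key_grip'):print(r.mark_of('wrist',n)[:2])
print(blob(red(px)))
E
```

```text
t: 5.12
tool_pos: [485.1, 169.4, 244.6]
ee_rot: [0.001, 0.743, 0.669, 0.001]
contact_force: [0.0, -0.4, -0.6]
gripper_width: 87.0
[485.684 167.538 244.303] [0.001 0.744 0.668 0.   ] [491.975 243.296 406.51 ] [ 0.989 -0.136  0.006 -0.052] [ 0.369  0.153 -0.86   1.683  0.12   1.359 -0.617]
[{'position': [315.9, 115.4], 'score': 0.88}]
[{'position': [317.8, 49.4], 'score': 0.7}]
[(277, [313.4, 116.5], [309, 102, 10, 30])]
```

View pics/wrist3.png

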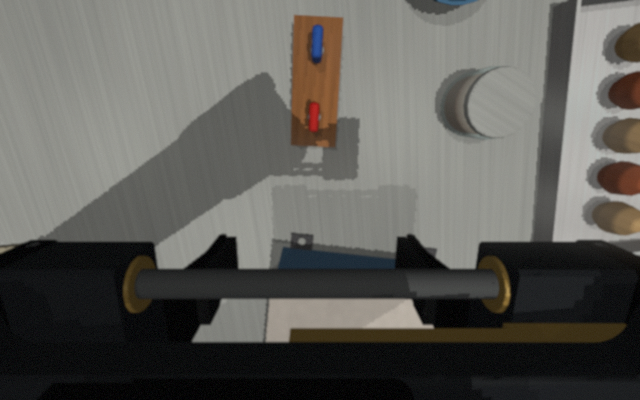

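The wrist view shows red at (313,116) and blue at (317,43), with both bows long in the vertical direction of the picture.

Run:
```python
from lk import *
np.set_printoptions(precision=2,suppress=True)
d=r.read_camera('wrist');px=d['pixels']
cv2.imwrite('pics/k3z.png',cv2.resize(px[10:155,280:355],None,fx=5,fy=4,interpolation=cv2.INTER_NEAREST))
m=red(px);q=np.argwhere(m)[:,::-1].astype(np.float32);print(cv2.minAreaRect(q))
t=r.read_camera('top')
pr=(313.7,116.5);print(onz(d,pr,91),onz(d,pr,74))
# block corners
k=r.trace('wrist','key_block')[0];c=max(cv2.findContours(k['region'].astype(np.uint8),0,2)[0],key=cv2.contourArea);print(cv2.minAreaRect(c),k['score'])
C=np.array([onz(d,a,45)[:2] for a in cv2.boxPoints(cv2.minAreaRect(c))]);print(C,C.mean(0))
for i in range(4):
  e=C[(i+1)%4]-C[i];print(np.linalg.norm(e),np.degrees(np.arctan2(e[1],e[0])))
```

```text
((312.0, 113.5), (29.0, 10.0), 90.0)
[491.33 237.1   91.  ] [491.21 236.94  74.  ]
((314.4017028808594, 77.0389404296875), (50.3972282409668, 133.1708526611328), 1.5911403894424438) 0.88
[[458.71 211.72]
 [480.04 341.47]
 [530.02 334.73]
 [514.29 204.02]] [495.77 272.99]
131.4931839137425 80.6675976145907
50.44207304729311 -7.689191110134754
131.6454897205293 -96.86309367152592
56.11105352406208 172.11404368920256
```

View pics/k3z.png

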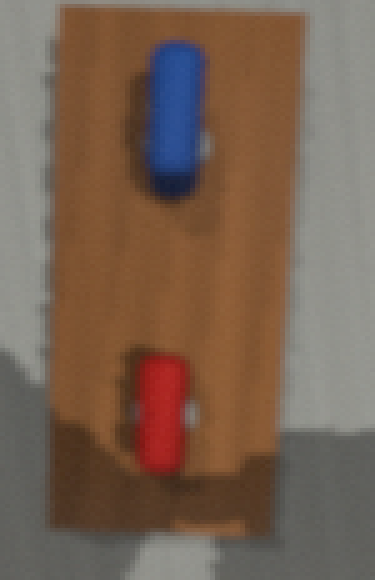

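Run:
```python
from lk import *
np.set_printoptions(precision=2,suppress=True)
for i in range(3):
    d=r.read_camera('wrist');px=d['pixels'];s=r.sense()
    b=blob(red(px))[0];print(b,s['tool_pos'],d['origin'],onz(d,b[1],91))
    hsv=cv2.cvtColor(px,cv2.COLOR_BGR2HSV);mb=(abs(hsv[...,0].astype(int)-115)<12)&(hsv[...,1]>130)&(hsv[...,2]>50);mb[:,:290]=0;mb[:,340:]=0;mb[100:]=0
    print('blue',blob(mb)[0],onz(d,blob(mb)[0][1],91))
t=r.read_camera('top');print(blob(red(t['pixels'])))
s_=r.read_camera('side');print(blob(red(s_['pixels'])));bs=[b for b in blob(red(s_['pixels'])) if b[1][1]>230][0]
print(tri([ray(s_,bs[1]),ray(d,blob(red(d['pixels']))[0][1])]))
```

```text
(281, [311.9, 113.3], [307, 99, 11, 30]) [485.93 166.55 243.65] [493.48 240.23 405.56] [489.79 240.5   91.  ]
blue (304, [314.7, 38.8], [310, 22, 10, 36]) [499.53 303.75  91.  ]
(278, [312.1, 113.5], [307, 99, 11, 30]) [485.85 166.79 243.61] [493.39 240.46 405.52] [489.84 240.56  91.  ]
blue (302, [314.9, 38.9], [311, 22, 10, 37]) [499.55 303.91  91.  ]
(272, [312.3, 113.6], [308, 99, 10, 30]) [485.76 167.   243.57] [493.31 240.68 405.5 ] [489.9  240.71  91.  ]
blue (306, [315.2, 39.2], [311, 22, 10, 37]) [499.65 303.9   91.  ]
[(67, [451.0, 151.5], [447, 147, 10, 10]), (64, [472.9, 173.9], [468, 170, 10, 9])]
[(115, [277.0, 272.3], [272, 264, 11, 16]), (41, [388.8, 114.6], [385, 112, 8, 7]), (34, [361.4, 114.7], [357, 113, 9, 5]), (10, [373.4, 208.6], [369, 207, 9, 3])]
(array([489.94, 240.95,  73.73]), [0.33190292682061745, 0.33190292682064376])
```

```bash
python3 -m jog '[[0.05,0.92,0,-0.4,60],[0.05,0.92,0,0,60],[0,0,-0.8,0,50],[0,0,-0.8,0,50],[0,0,-0.8,0,50],[0,0,0,0,50],[0,0,0,0,50],[0,0,0,0,50],[0,0,0,0,50]]'
python3 - <<'E'
from lk import *
np.set_printoptions(precision=2,suppress=True)
d=r.read_camera('wrist');px=d['pixels'];s=r.sense();cv2.imwrite('pics/wrist4.png',px)
print(s['tool_pos'],s['ee_rot'],s['gripper_width'])
d=r.read_camera('side');cv2.imwrite('pics/s4z.png',cv2.resize(d['pixels'][180:340,200:380],None,fx=4,fy=3.5))
E
```

```text
t: 6.42
tool_pos: [490.7, 241.8, 149.8]
ee_rot: [0.001, 0.756, 0.655, 0.002]
contact_force: [0.3, -0.5, 0.1]
gripper_width: 50.7
[490.66 241.74 149.67] [0.   0.76 0.65 0.  ] 50.35745973230489
```

View pics/wrist4.png

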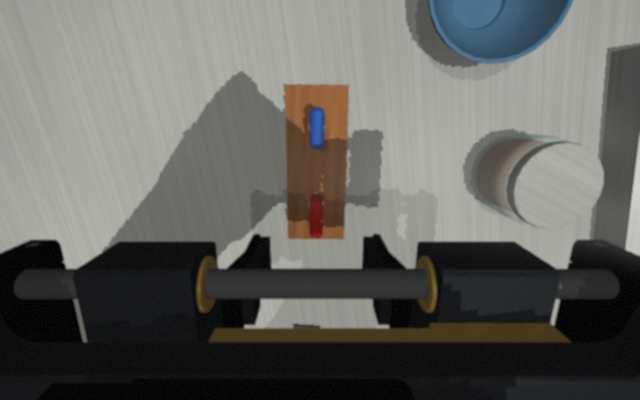

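View pics/s4z.png

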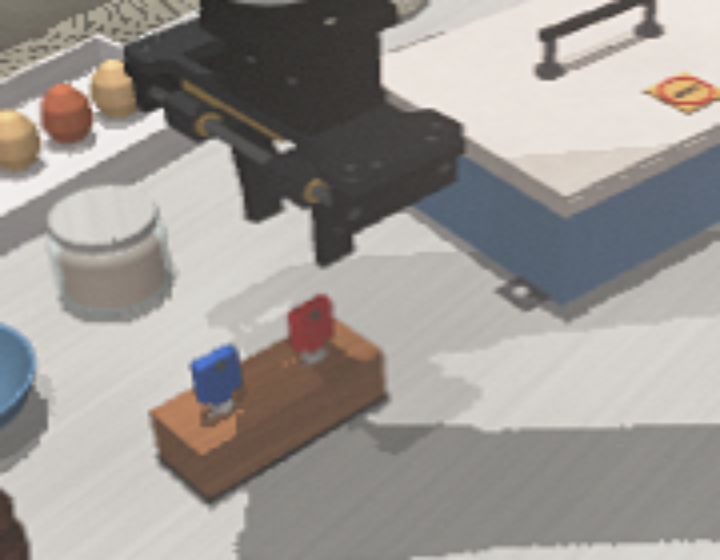

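The wrist view shows both keys lined up at column 316, midway between the fingers at 252 and 381. Descending now.

```bash
python3 -m jog '[[0,0,-0.78,0,50],[0,0,-0.78,0,50],[0,0,-0.78,0,50],[0,0,0,0,50],[0,0,0,0,50],[0,0,0,0,50]]'
python3 - <<'E'
from lk import *
np.set_printoptions(precision=2,suppress=True)
s=r.sense();print(s['tool_pos'],s['ee_rot'],s['gripper_width'],s['contact_force'])
d=r.read_camera('side');cv2.imwrite('pics/s5z.png',cv2.resize(d['pixels'][180:340,200:380],None,fx=4,fy=3.5))
E
```

```text
t: 7.02
tool_pos: [490.6, 242.0, 56.1]
ee_rot: [0.0, 0.756, 0.655, 0.001]
contact_force: [0.9, 0.4, 0.8]
gripper_width: 49.8
[490.64 242.04  56.15] [0.   0.76 0.65 0.  ] 49.75789342566994 [0.95 0.41 0.76]
```

View pics/s5z.png

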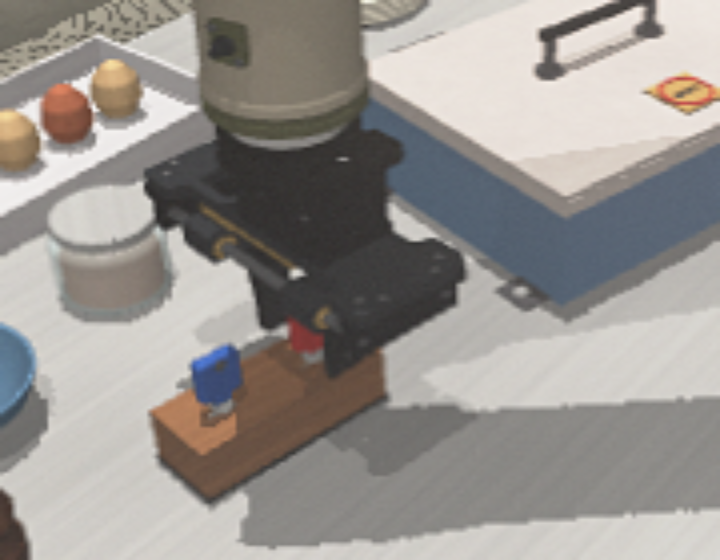

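```bash
python3 -m jog '[[0,0,0,0,0],[0,0,0,0,0],[0,0,0,0,0],[0,0,0,0,0],[0,0,0,0,0],[0,0,0,0,0]]' 8; python3 -m jog '[[0,0,0,0,0],[0,0,0,0,0]]' 8
```

```text
t: 7.57
tool_pos: [489.6, 241.2, 54.0]
ee_rot: [0.0, 0.756, 0.655, 0.0]
contact_force: [-0.5, 0.7, -0.1]
gripper_width: 17.9
t: 7.73
tool_pos: [489.6, 241.2, 53.9]
ee_rot: [0.0, 0.756, 0.655, 0.0]
contact_force: [0.2, -0.7, 0.5]
gripper_width: 9.8
```

```bash
python3 -m jog '[[0,0,0,0,0],[0,0,0,0,0],[0,0,0,0,0]]' 45; python3 -c "
from h import *
s=r.sense();print(s['tool_pos'],s['gripper_width'],s['contact_force'])"; python3 -m jog '[[0,0,0.25,0,0],[0,0,0.5,0,0],[0,0,0.75,0,0],[0,0,1,0,0],[0,0,1,0,0],[0,0,1,0,0],[0,0,0.7,0,0],[0,0,0,0,0],[0,0,0,0,0]]'
python3 - <<'E'
from lk import *
np.set_printoptions(precision=2,suppress=True)
s=r.sense();print(s['tool_pos'],s['ee_rot'],s['gripper_width'],s['contact_force'])
d=r.read_camera('side');cv2.imwrite('pics/s6z.png',cv2.resize(d['pixels'][120:340,200:380],None,fx=3.5,fy=2.7))
d=r.read_camera('wrist');cv2.imwrite('pics/w6.png',d['pixels'])
E
```

```text
t: 7.98
tool_pos: [489.6, 241.2, 53.9]
ee_rot: [0.0, 0.756, 0.655, 0.0]
contact_force: [-0.0, -0.1, 0.6]
gripper_width: 9.5
[489.63304061 241.18700465  53.93553135] 9.495168146974308 [-0.03209349 -0.14868118  0.60715628]
t: 8.73
tool_pos: [489.9, 241.8, 263.9]
ee_rot: [0.001, 0.756, 0.655, 0.001]
contact_force: [0.3, -0.0, -0.2]
gripper_width: 10.3
[489.94 241.84 263.89] [0.   0.76 0.66 0.  ] 10.27603089664716 [ 0.3  -0.   -0.19]
```

View pics/s6z.png

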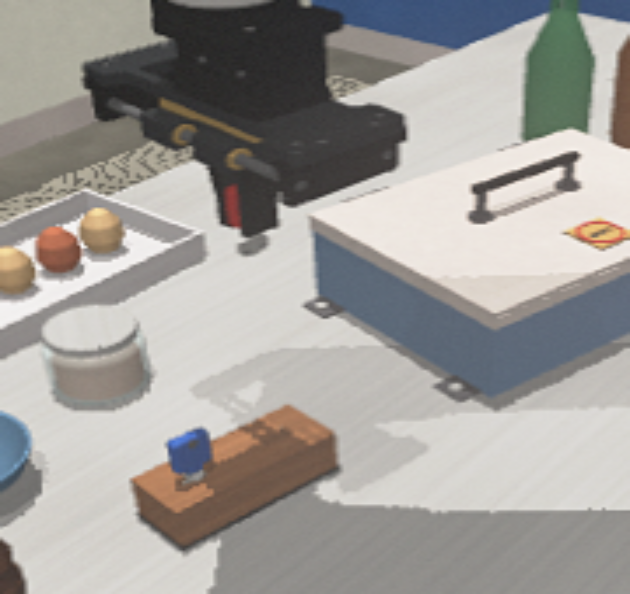

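View pics/w6.png

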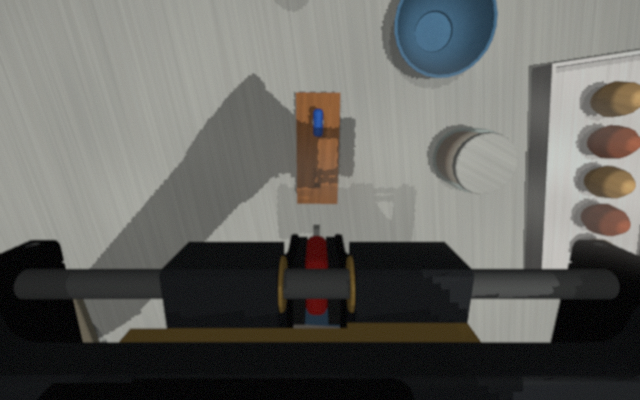

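The key is held at 10 mm opening, and the blue key is still in its slot. Next I view the lock with the same camera geometry used to measure the key.

```bash
python3 -m jog '[[-0.17,-0.99,0,-0.9,0],[-0.17,-0.99,0,0,0],[-0.17,-0.99,0,0,0],[-0.17,-0.99,0,0,0],[-0.17,-0.99,0,0,0],[-0.17,-0.99,0,0,0],[-0.17,-0.99,0,0,0],[-0.17,-0.99,0,0,0],[-0.17,-0.99,0,0,0],[-0.17,-0.99,0,0,0],[0,0,0,0,0],[0,0,0,0,0]]'; python3 -m jog '[[0,0,0,0,0],[0,0,0,0,0],[0,0,0,0,0]]'
python3 - <<'E'
from lk import *
np.set_printoptions(precision=3,suppress=True)
for i in range(2):
    d=r.read_camera('wrist');px=d['pixels'];s=r.sense()
    print(s['tool_pos'],s['ee_rot'],d['origin'],d['orientation'])
cv2.imwrite('pics/w7.png',px)
p=proj(d,[434.7,-81,109])[0];print(p);c=p.astype(int)
cv2.imwrite('pics/lock7z.png',cv2.resize(px[c[1]-40:c[1]+40,c[0]-40:c[0]+40],None,fx=7,fy=7,interpolation=cv2.INTER_NEAREST));print(c-40)
print(r.mark_of('wrist','lock_mouth')[:1])
E
```

```text
t: 9.83
tool_pos: [420.2, -156.5, 260.4]
ee_rot: [-0.001, 0.782, 0.623, -0.0]
contact_force: [-0.1, 0.7, -0.8]
gripper_width: 9.2
t: 10.08
tool_pos: [421.8, -153.4, 261.6]
ee_rot: [-0.0, 0.78, 0.626, -0.0]
contact_force: [-0.2, -0.8, -0.2]
gripper_width: 9.6
[ 421.845 -153.598  261.793] [-0.     0.78   0.626 -0.   ] [437.366 -80.928 423.572] [ 0.985 -0.135  0.015 -0.108]
[ 421.799 -153.837  261.865] [-0.     0.78   0.625 -0.   ] [437.36  -81.101 423.685] [ 0.985 -0.135  0.015 -0.108]
[313.28  113.862]
[273  73]
[{'position': [314.3, 114.3], 'score': 0.87}]
```

View pics/lock7z.png

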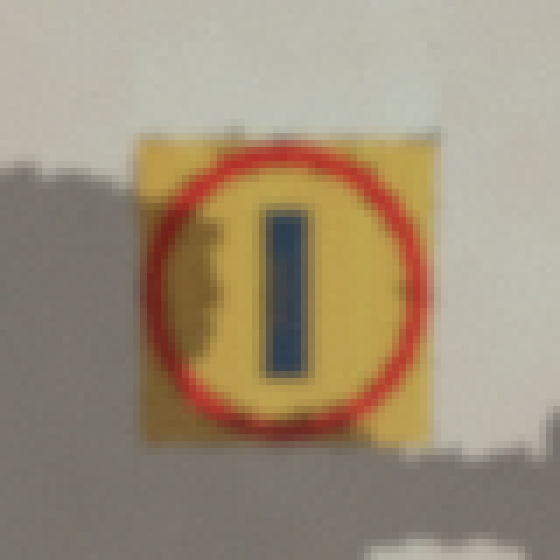

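Run:
```python
from lk import *
np.set_printoptions(precision=2,suppress=True)
d=r.read_camera('wrist');s=r.sense()
L=onz(d,(313.3,114.4),109);print(L, s['tool_pos'],s['ee_rot'])
px=d['pixels']
sub=px[73:153,273:353].astype(int)
dark=(sub.sum(2)<260)&(sub[...,0]>=sub[...,2]);dark[:25]=0;dark[58:]=0;dark[:,30:51][...]&=True
m=np.zeros_like(dark);m[26:58,34:48]=dark[26:58,34:48]
ys,xs=np.nonzero(m);print(xs.mean()+273,ys.mean()+73,m.sum(),cv2.minAreaRect(np.c_[xs,ys].astype(np.float32)))
# key calibration: camera key (489.83,240.58) at view; grip tcp (489.6,241.2)
off=np.array([489.6-489.83,241.2-240.58]);print(off, L[:2]+off-s['tool_pos'][:2])
```

```text
[434.65 -81.95 109.  ] [ 421.76 -154.22  261.94] [0.   0.78 0.63 0.  ]
313.2783505154639 113.94845360824742 97 ((40.0, 41.0), (22.0, 4.0), 90.0)
[-0.23  0.62] [12.66 72.89]
```

```bash
python3 -m jog '[[0.16,0.91,0,0,0],[0.16,0.91,0,0,0],[0,0,-0.9,0,0],[0,0,-0.9,0,0],[0,0,-0.9,0,0],[0,0,0,0,0],[0,0,0,0,0],[0,0,0,0,0],[0,0,0,0,0]]'
python3 - <<'E'
from lk import *
np.set_printoptions(precision=2,suppress=True)
d=r.read_camera('side');s=r.sense();print(s['tool_pos'],s['ee_rot'],s['contact_force'])
cv2.imwrite('pics/s8z.png',cv2.resize(d['pixels'][120:240,300:450],None,fx=5,fy=5))
s=r.sense();print(s['tool_pos'])
T=s['tool_pos']
for dz in(1.1-9,-27.9): print(dz,proj(d,T+[0,0,dz]))
print(proj(d,[434.65,-81.95,109]))
E
```

```text
t: 11.03
tool_pos: [435.9, -82.2, 156.3]
ee_rot: [0.001, 0.781, 0.625, 0.001]
contact_force: [0.3, -0.1, -0.9]
gripper_width: 9.9
[435.78 -82.27 156.13] [0.   0.78 0.62 0.  ] [ 0.13 -0.02 -0.37]
[435.78 -82.27 156.13]
-7.9 [[372.05 193.3 ]]
-27.9 [[371.5  199.55]]
[[371.28 205.62]]
```

View pics/s8z.png

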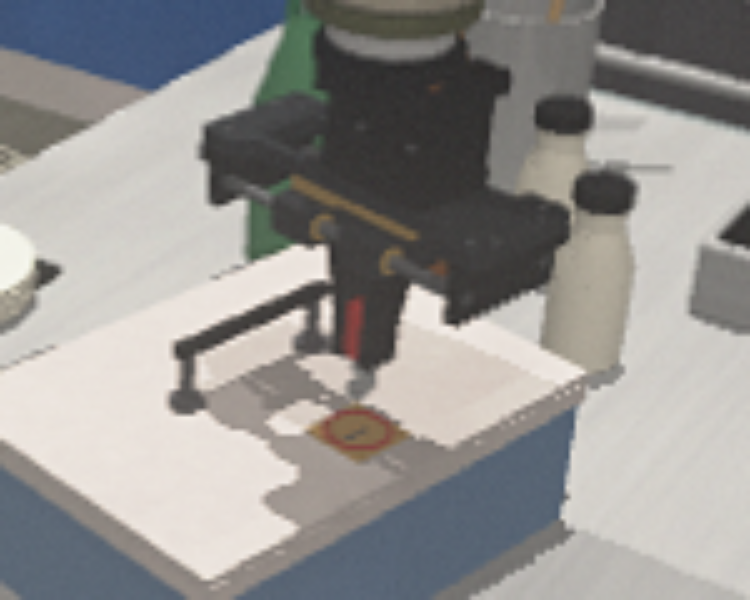

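```bash
python3 -m jog '[[0,0,0,0,0],[0,0,0,0,0],[0,0,0,0,0],[0,0,0,0,0],[0,0,0,0,0],[0,0,0,0,0]]'; python3 -c "
from h import *
for i in range(3):
    d=r.read_camera('side');print(r.sense()['tool_pos'],r.sense()['qpos'])"
```

```text
t: 11.58
tool_pos: [434.4, -82.0, 154.0]
ee_rot: [0.0, 0.781, 0.625, 0.0]
contact_force: [-0.2, 0.1, -0.3]
gripper_width: 9.6
[434.40525274 -81.9533086  153.95363987] [ 0.69750148  0.01454711 -0.61024395  1.98092884  0.00908113  1.148698
 -0.13756694]
[434.38100056 -81.95827925 153.92966443] [ 0.69748582  0.01457203 -0.61023756  1.98096095  0.00912054  1.14871056
 -0.13754568]
[434.38767935 -81.950583   153.91092362] [ 0.69748032  0.01462511 -0.61024     1.98095711  0.00911576  1.14868756
 -0.13760783]
```

```bash
python3 -m jog '[[0,0.012,-0.15,0,0],[0,0,-0.15,0,0],[0,0,-0.1,0,0],[0,0,0,0,0],[0,0,0,0,0],[0,0,0,0,0],[0,0,0,0,0]]';python3 -m jog '[[0,0,-0.06,0,0],[0,0,-0.06,0,0],[0,0,0,0,0],[0,0,0,0,0],[0,0,0,0,0],[0,0,0,0,0]]'
```

```text
t: 12.32
tool_pos: [434.6, -81.5, 138.1]
ee_rot: [0.0, 0.781, 0.625, 0.0]
contact_force: [-0.0, -0.6, -1.4]
gripper_width: 9.9
t: 12.82
tool_pos: [434.4, -81.5, 133.2]
ee_rot: [0.0, 0.781, 0.625, 0.0]
contact_force: [-0.1, -1.0, 0.2]
gripper_width: 9.7
```

```bash
python3 -m jog '[[0,0,-0.05,0,0],[0,0,-0.05,0,0],[0,0,0,0,0],[0,0,0,0,0],[0,0,0,0,0]]';python3 -m jog '[[0,0,-0.05,0,0],[0,0,-0.05,0,0],[0,0,0,0,0],[0,0,0,0,0],[0,0,0,0,0],[0,0,0,0,0]]'
```

```text
t: 13.23
tool_pos: [434.5, -81.5, 129.1]
ee_rot: [0.0, 0.781, 0.625, 0.0]
contact_force: [-0.3, -0.5, -0.7]
gripper_width: 9.6
t: 13.73
tool_pos: [434.5, -81.5, 125.2]
ee_rot: [0.0, 0.781, 0.625, 0.0]
contact_force: [1.2, -1.0, -1.7]
gripper_width: 9.7
```

```bash
python3 -m jog '[[0,0,-0.05,0,0],[0,0,-0.05,0,0],[0,0,0,0,0],[0,0,0,0,0],[0,0,0,0,0]]';python3 -m jog '[[0,0,-0.04,0,0],[0,0,-0.04,0,0],[0,0,0,0,0],[0,0,0,0,0],[0,0,0,0,0],[0,0,0,0,0]]'
```

```text
t: 14.15
tool_pos: [434.4, -81.5, 121.1]
ee_rot: [0.0, 0.781, 0.625, 0.0]
contact_force: [2.2, -0.9, -1.3]
gripper_width: 9.6
t: 14.65
tool_pos: [434.4, -81.5, 117.9]
ee_rot: [0.0, 0.781, 0.625, 0.0]
contact_force: [2.1, -0.2, -1.7]
gripper_width: 9.8
```

```bash
python3 -m jog '[[0,0,-0.025,0,0],[0,0,0,0,0],[0,0,0,0,0],[0,0,0,0,0],[0,0,0,0,0]]';python3 -m jog '[[0,0,-0.025,0,0],[0,0,0,0,0],[0,0,0,0,0],[0,0,0,0,0],[0,0,0,0,0]]'
```

```text
t: 15.07
tool_pos: [434.5, -81.5, 117.7]
ee_rot: [0.0, 0.781, 0.625, -0.0]
contact_force: [-3.1, -0.6, 9.1]
gripper_width: 9.8
t: 15.48
tool_pos: [434.7, -81.5, 117.5]
ee_rot: [0.0, 0.781, 0.625, -0.0]
contact_force: [-6.5, 1.8, 21.3]
gripper_width: 9.4
```

```bash
python3 -m jog '[[0,0,0,-0.5,0],[0,0,0,-0.5,0],[0,0,0,-0.5,0],[0,0,0,-0.5,0],[0,0,0,0,0],[0,0,0,0,0]]' 55;python3 -c "
from h import *
s=r.sense();print(s['wrist_torque'],s['qpos'])"
```

```text
t: 15.98
tool_pos: [435.4, -81.7, 117.6]
ee_rot: [0.001, 0.832, 0.554, 0.001]
contact_force: [-3.7, 0.4, 15.7]
gripper_width: 9.5
[-0.00432774  0.58805808  0.08115675] [ 0.68133304  0.06084376 -0.60859602  2.02297473  0.04076959  1.06695134
 -0.34194937]
```

```bash
python3 -m jog '[[0,0,0,-0.6,0],[0,0,0,-0.6,0],[0,0,0,-0.6,0],[0,0,0,-0.6,0],[0,0,0,-0.6,0],[0,0,0,-0.6,0],[0,0,0,-0.6,0],[0,0,0,-0.6,0],[0,0,0,0,0],[0,0,0,0,0],[0,0,0,0,0]]';python3 -c "
from h import *
s=r.sense();print(s['wrist_torque'])"
```

```text
t: 16.9
tool_pos: [435.5, -81.8, 117.6]
ee_rot: [0.001, 0.929, 0.369, 0.001]
contact_force: [-1.9, -0.6, 14.9]
gripper_width: 9.6
[-0.16233178  0.44386601  0.06299358]
```

```bash
python3 -m jog '[[0,0,0,-0.6,0],[0,0,0,-0.6,0],[0,0,0,-0.6,0],[0,0,0,-0.6,0],[0,0,0,-0.6,0],[0,0,0,-0.6,0],[0,0,0,-0.6,0],[0,0,0,-0.6,0],[0,0,0,0,0],[0,0,0,0,0],[0,0,0,0,0]]';python3 -c "
from h import *
s=r.sense();print(s['wrist_torque'])"
```

```text
t: 17.82
tool_pos: [435.6, -82.0, 117.6]
ee_rot: [0.001, 0.986, 0.168, 0.001]
contact_force: [-0.9, -0.6, 15.1]
gripper_width: 9.2
[-0.29331042  0.37552712  0.08410847]
```

```bash
python3 -m jog '[[0,0,0,-0.6,0],[0,0,0,-0.6,0],[0,0,0,-0.6,0],[0,0,0,-0.6,0],[0,0,0,-0.6,0],[0,0,0,-0.6,0],[0,0,0,-0.6,0],[0,0,0,0,0],[0,0,0,0,0],[0,0,0,0,0],[0,0,0,0,0]]';python3 -c "
from h import *
s=r.sense();print(s['wrist_torque'])"
```

```text
t: 18.73
tool_pos: [435.6, -82.2, 117.6]
ee_rot: [0.001, 1.0, -0.015, 0.001]
contact_force: [-0.8, -1.6, 14.3]
gripper_width: 9.2
[-0.46968773  0.37393878  0.08908221]
```

```bash
python3 -m jog '[[0,0,0,-0.4,0],[0,0,0,-0.4,0],[0,0,0,0,0],[0,0,0,0,0],[0,0,0,0,0],[0,0,0,0,0]]';python3 -c "
from h import *
s=r.sense();print(s['wrist_torque'],s['qpos'])"
```

```text
t: 19.23
tool_pos: [435.6, -82.2, 117.6]
ee_rot: [0.001, 0.999, -0.05, 0.001]
contact_force: [-1.6, -2.0, 14.1]
gripper_width: 9.6
[-0.48899736  0.36056575  0.07150241] [ 0.63718107  0.05731275 -0.56277654  2.02470181  0.03669748  1.06595057
 -1.61268095]
```

```bash
python3 -m jog '[[0,0,0,-0.4,0],[0,0,0,-0.4,0],[0,0,0,0,0],[0,0,0,0,0],[0,0,0,0,0],[0,0,0,0,0]]';python3 -c "
from h import *
s=r.sense();print(s['wrist_torque'],s['qpos'])"
```

```text
t: 19.73
tool_pos: [435.6, -82.3, 117.6]
ee_rot: [0.001, 0.996, -0.084, 0.001]
contact_force: [-1.2, -2.5, 14.3]
gripper_width: 9.6
[-0.53068536  0.34630779  0.28961097] [ 0.63482524  0.05715517 -0.56044103  2.02480197  0.03664925  1.06592551
 -1.68214563]
```

```bash
python3 -m jog '[[0,0,0,0.4,0],[0,0,0,0,0],[0,0,0,0,40],[0,0,0,0,40],[0,0,0,0,40],[0,0,0,0,40],[0,0,0.5,0,40],[0,0,1,0,40],[0,0,1,0,40],[0,0,1,0,40],[0,0,0,0,40],[0,0,0,0,40]]'
python3 - <<'E'
from lk import *
np.set_printoptions(precision=2,suppress=True)
d=r.read_camera('side');s=r.sense();print(s['tool_pos'],s['ee_rot'],s['contact_force'],s['gripper_width'])
cv2.imwrite('pics/s9z.png',cv2.resize(d['pixels'][120:240,300:450],None,fx=5,fy=5))
d=r.read_camera('wrist');cv2.imwrite('pics/w9.png',d['pixels'])
E
```

```text
t: 20.73
tool_pos: [435.4, -81.6, 257.8]
ee_rot: [0.001, 0.998, -0.067, 0.002]
contact_force: [-0.6, 0.5, 0.1]
gripper_width: 39.8
[434.44 -81.53 256.03] [ 0.    1.   -0.07  0.  ] [-0.59  0.2  -0.16] 40.066068523772906
```

View pics/s9z.png

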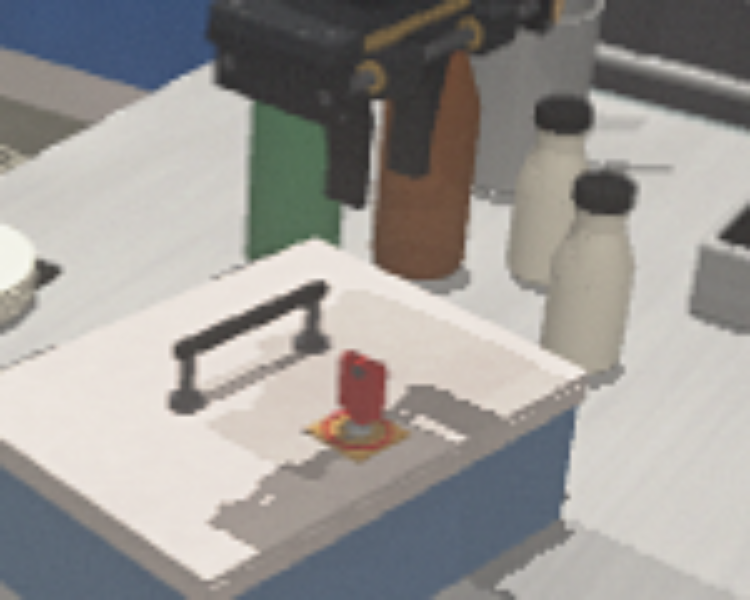

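View pics/w9.png

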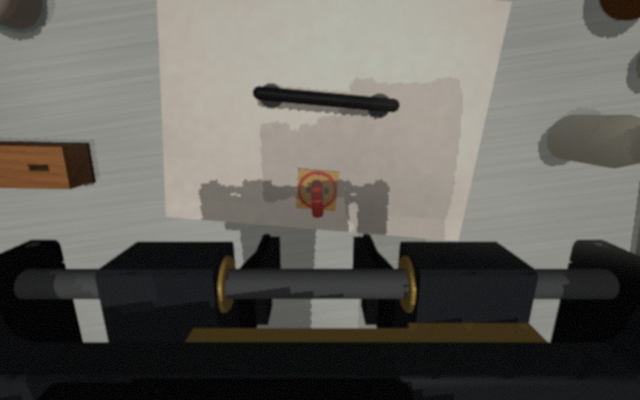

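The key stands fully down and turned, with its bow lengthwise across the plate. Next I go to the handle with the jaws across the bar.

```bash
python3 -m jog '[[0.23,-0.054,-0.1,1,40],[0.23,-0.054,-0.1,1,40],[0.23,-0.054,-0.1,1,40],[0.23,-0.054,-0.1,1,40],[0.23,-0.054,-0.1,1,40],[0.23,-0.054,-0.1,1,40],[0.23,-0.054,-0.1,1,40],[0.23,-0.054,-0.1,1,40],[0.23,-0.054,-0.1,1,40],[0,0,0,1,40],[0,0,0,1,40],[0,0,0,1,40]]';python3 -m jog '[[0,0,0,1,40],[0,0,0,1,40],[0,0,0,1,40],[0,0,0,1,40],[0,0,0,1,40],[0,0,0,0,40],[0,0,0,0,40],[0,0,0,0,40],[0,0,0,0,40],[0,0,0,0,40],[0,0,0,0,40]]'
python3 - <<'E'
from lk import *
np.set_printoptions(precision=2,suppress=True)
d=r.read_camera('side');s=r.sense();print(s['tool_pos'],s['ee_rot'],s['contact_force'],s['gripper_width'])
cv2.imwrite('pics/s10z.png',cv2.resize(d['pixels'][80:240,290:450],None,fx=4,fy=3.7))
t=r.read_camera('top')
for D,n in((d,'side'),(t,'top')):
  k=r.trace(n,'lid_handle')
  print(n,[(x['score'],x['extent']) for x in k[:1]],r.mark_of(n,'lid_handle')[:1],proj(D,[517.5,-101,142]))
E
```

```text
t: 21.83
tool_pos: [516.3, -100.6, 217.8]
ee_rot: [-0.001, 0.896, 0.443, -0.001]
contact_force: [-1.6, -0.2, 0.1]
gripper_width: 40.2
t: 22.75
tool_pos: [517.2, -100.9, 219.9]
ee_rot: [-0.0, 0.781, 0.624, -0.0]
contact_force: [0.3, 0.7, 0.5]
gripper_width: 39.9
[ 517.19 -100.88  219.9 ] [-0.    0.78  0.62  0.  ] [ 0.91 -0.16  0.19] 39.68085823557031
side [(0.84, [285.6, 167.2, 418.0, 242.9])] [{'position': [266.7, 302.4], 'score': 0.24}] [[350.4  183.31]]
top [(0.71, [309.0, 171.8, 406.1, 242.6])] [{'position': [358.5, 204.5], 'score': 0.95}] [[355.82 204.38]]
```

View pics/s10z.png

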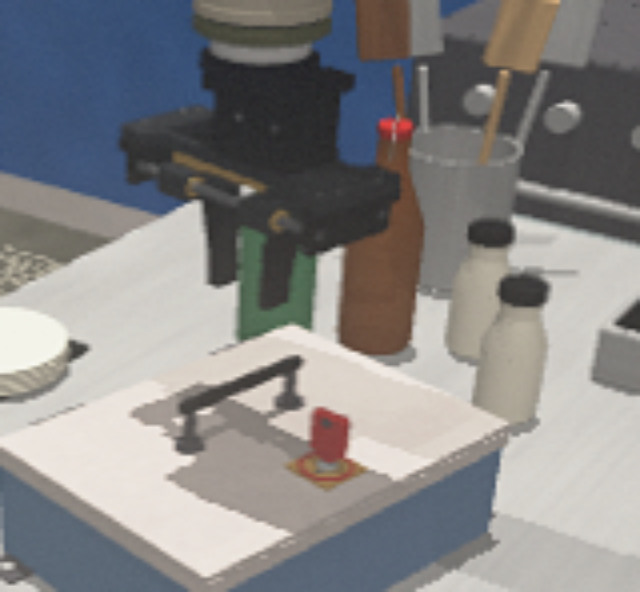

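The bar's middle sits at side pixel (350,183), matching the projection of my estimate (517.5,-101,142). Descending.

```bash
python3 -m jog '[[0,0,-0.6,0,40],[0,0,-0.6,0,40],[0,0,-0.6,0,40],[0,0,-0.4,0,40],[0,0,-0.22,0,40],[0,0,0,0,40],[0,0,0,0,0],[0,0,0,0,0],[0,0,0,0,0],[0,0,0,0,0],[0,0,0,0,0]]' 15
python3 - <<'E'
from lk import *
d=r.read_camera('side');s=r.sense();print(s['tool_pos'],s['contact_force'],s['gripper_width'])
cv2.imwrite('pics/s11z.png',cv2.resize(d['pixels'][80:240,290:450],None,fx=4,fy=3.7))
E
```

```text
t: 23.97
tool_pos: [517.6, -101.1, 123.8]
ee_rot: [0.001, 0.781, 0.625, 0.0]
contact_force: [0.2, -0.6, -0.2]
gripper_width: 14.5
[ 517.6830736  -101.05166759  123.69503306] [14.50775096 -3.65500141 -2.69146278] 10.296394123830325
```

View pics/s11z.png

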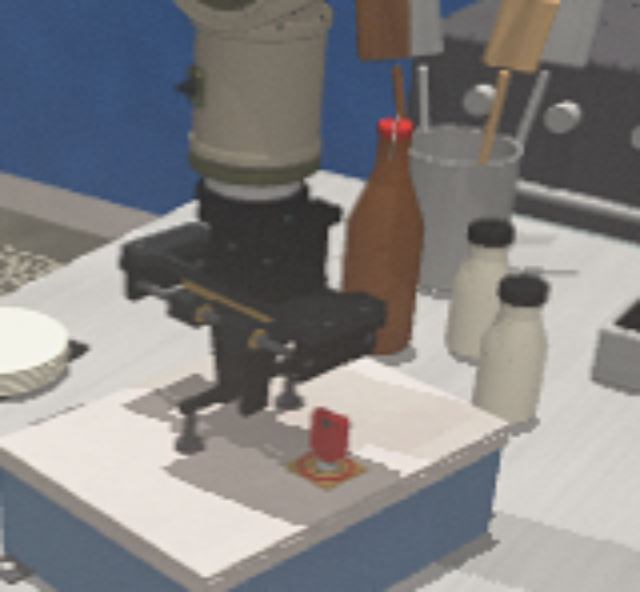

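```bash
python3 -m jog '[[0,0,0,0,0],[0,0,0,0,0],[0.058,-0.013,0.116,0,0],[0.058,-0.013,0.116,0,0],[0,0,0,0,0],[0,0,0,0,0]]' 25;python3 -m jog '[[0.067,-0.015,0.109,0,0],[0.067,-0.015,0.109,0,0],[0,0,0,0,0],[0,0,0,0,0]]'
```

```text
t: 24.52
tool_pos: [521.5, -102.0, 131.8]
ee_rot: [-0.0, 0.781, 0.625, -0.0]
contact_force: [4.1, -0.7, -7.5]
gripper_width: 9.9
t: 24.85
tool_pos: [526.9, -103.2, 141.2]
ee_rot: [-0.0, 0.781, 0.625, -0.0]
contact_force: [-0.3, 0.1, -8.3]
gripper_width: 10.0
```

```bash
python3 -m jog '[[0.079,-0.018,0.103,0,0],[0.079,-0.018,0.103,0,0],[0.085,-0.02,0.095,0,0],[0,0,0,0,0],[0,0,0,0,0],[0,0,0,0,0],[0,0,0,0,0]]'
python3 - <<'E'
from lk import *
d=r.read_camera('side');s=r.sense();print(s['tool_pos'],s['contact_force'],s['gripper_width'])
cv2.imwrite('pics/s12z.png',cv2.resize(d['pixels'][80:240,290:450],None,fx=4,fy=3.7))
E
```

```text
t: 25.43
tool_pos: [536.4, -105.3, 154.0]
ee_rot: [-0.0, 0.781, 0.625, -0.001]
contact_force: [-7.5, 0.8, -2.6]
gripper_width: 9.7
[ 536.34149459 -105.31159546  154.00827403] [-8.76054732  0.83661318 -1.39899363] 9.932977091267455
```

View pics/s12z.png

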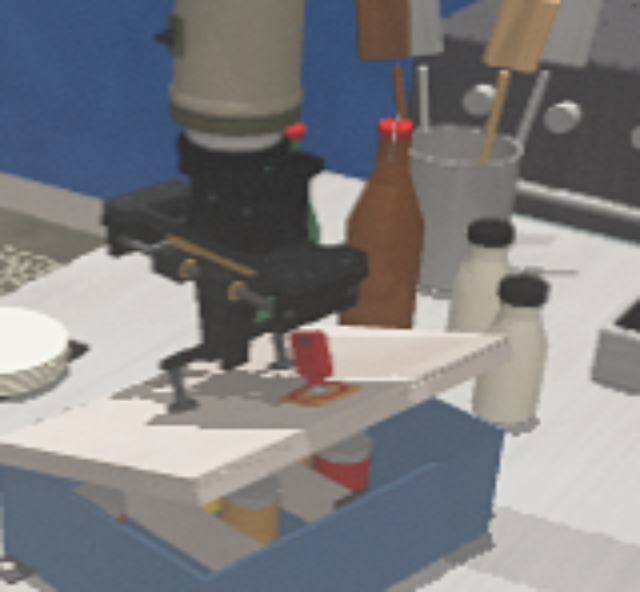

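The lid is ajar by about 0.35 rad with the key still in it. I release and move up.

```bash
python3 -m jog '[[0,0,0,0,32],[0,0,0,0,32],[0,0,0,0,32],[0,0,0,0,32],[0,0,0.4,0,32],[0,0,0.8,0,32],[0,0,1,0,32],[0,0,1,0,32],[0,0,0,0,32],[0,0,0,0,32]]'
python3 - <<'E'
from lk import *
d=r.read_camera('side');s=r.sense();print(s['tool_pos'],s['contact_force'],s['gripper_width'])
cv2.imwrite('pics/s13z.png',cv2.resize(d['pixels'][80:240,290:450],None,fx=4,fy=3.7))
E
```

```text
t: 26.32
tool_pos: [538.5, -105.5, 284.2]
ee_rot: [0.002, 0.781, 0.625, 0.002]
contact_force: [0.6, -0.4, -1.1]
gripper_width: 32.3
[ 537.52943837 -105.4805176   282.11685704] [-1.01582944 -0.31796239 -0.46816316] 31.85551096906226
```

View pics/s13z.png

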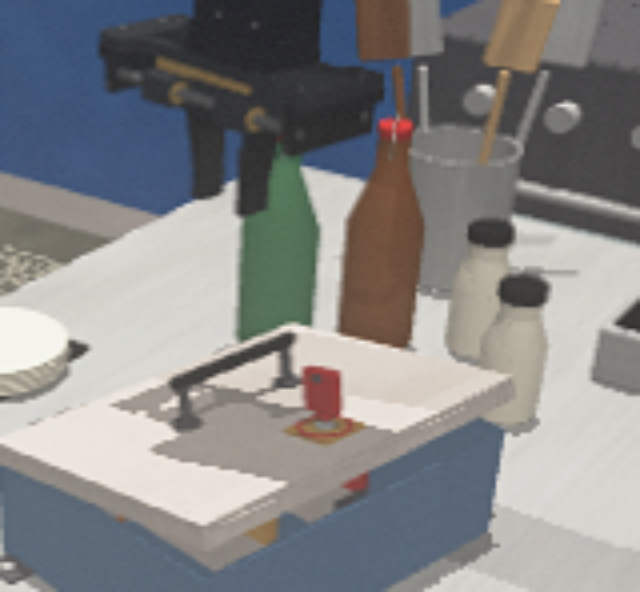

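```bash
cat > th.py <<'E'
from lk import *
H=np.array([610.1,-121.5,100]);yaw=np.radians(-12.8)
ex=np.array([np.cos(yaw),np.sin(yaw),0]);ey=np.array([-np.sin(yaw),np.cos(yaw),0]);ez=np.array([0,0,1.])
def lidp(th,p): # p in lid frame rel hinge (x neg to front)
    c,s=np.cos(th),np.sin(th);x,y,z=p
    return H+ex*(x*c+z*s)+ey*y+ez*(-x*s+z*c)
E
python3 - <<'E'
from th import *
for i in range(2):
    d=r.read_camera('side');px=d['pixels']
    mk=blob(red(px));print(r.sense()['t'],[b for b in mk if 330<b[1][0]<400 and 160<b[1][1]<215])
cv2.imwrite('pics/s14z.png',cv2.resize(px[80:240,290:450],None,fx=4,fy=3.7))
for th in(0,.1,.15,.2,.25,.3,.35):
    print(th,[((proj(d,lidp(th,p))[0]-[290,80])*[4,3.7]).round(0).tolist() for p in [(-222,152,6),(-222,152,0),(-95,0,42),(-180,0,38)]])
E
```

```text
26.4167 [(88, [370.8, 187.4], [367, 181, 8, 14])]
26.4667 [(102, [371.1, 189.1], [367, 182, 9, 15])]
0 [[204.0, 577.0], [203.0, 584.0], [241.0, 383.0], [328.0, 432.0]]
0.1 [[203.0, 549.0], [203.0, 557.0], [237.0, 370.0], [325.0, 409.0]]
0.15 [[202.0, 534.0], [202.0, 542.0], [235.0, 363.0], [323.0, 397.0]]
0.2 [[200.0, 519.0], [201.0, 527.0], [232.0, 357.0], [320.0, 385.0]]
0.25 [[197.0, 504.0], [199.0, 512.0], [230.0, 351.0], [317.0, 373.0]]
0.3 [[194.0, 488.0], [196.0, 497.0], [227.0, 345.0], [313.0, 361.0]]
0.35 [[190.0, 472.0], [192.0, 481.0], [223.0, 339.0], [308.0, 349.0]]
```

View pics/s14z.png

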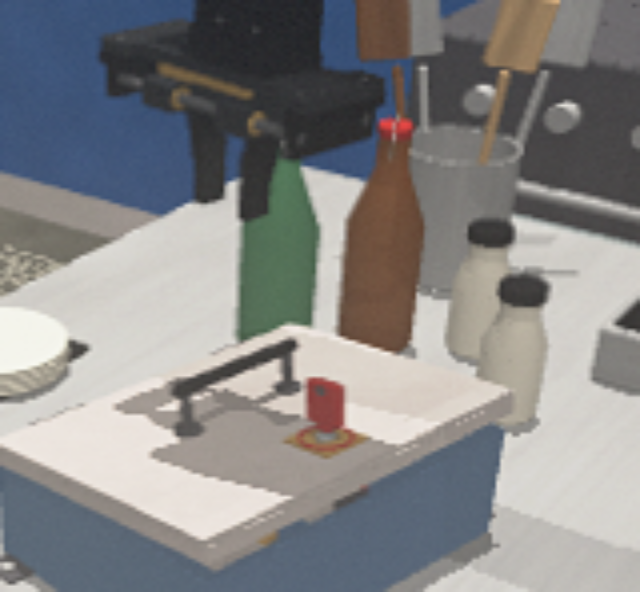

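Run:
```python
from th import *
for i in range(10):
    d=r.read_camera('side');px=d['pixels']
    mk=blob(red(px));print(r.sense()['t'],[b[1] for b in mk if 330<b[1][0]<400 and 160<b[1][1]<215 and b[0]>30])
cv2.imwrite('pics/s15z.png',cv2.resize(px[80:240,290:450],None,fx=4,fy=3.7))
```

```text
26.5167 [[371.6, 191.0]]
26.5667 [[371.8, 193.1]]
26.6167 [[371.8, 194.8]]
26.6667 [[372.1, 197.3]]
26.7167 [[372.2, 197.5]]
26.7667 [[372.1, 197.5]]
26.8167 [[372.1, 197.5]]
26.8667 [[372.2, 197.4]]
26.9167 [[372.1, 197.5]]
26.9667 [[372.2, 197.5]]
```

View pics/s15z.png

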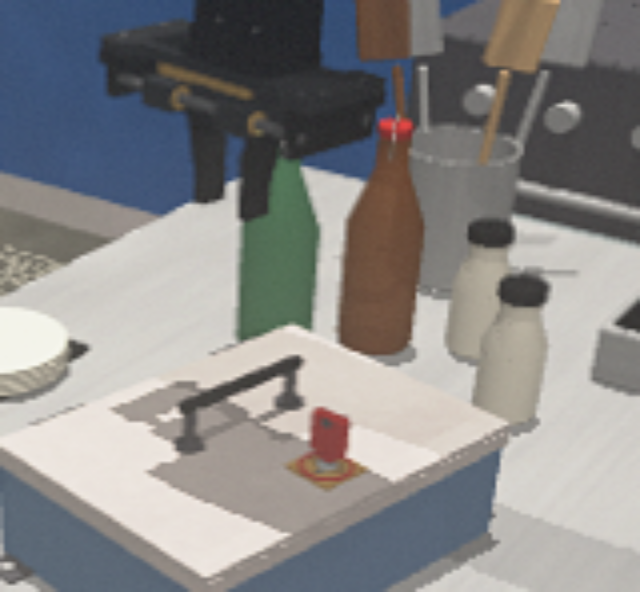

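The lid dropped shut after release. The hinge does not hold at small angles, but the key is still turned in place. I will grip the bar again nearer the fingertips, which leaves more clearance, and lift it higher.

```bash
python3 -m jog '[[-0.25,0.05,-0.7,0,36],[-0.25,0.055,-0.7,0,36],[0,0,-0.7,0,36],[0,0,-0.7,0,36],[0,0,-0.5,0,36],[0,0,-0.4,0,36],[0,0,0,0,36],[0,0,0,0,36],[0,0,0,0,36],[0,0,0,0,36]]'; python3 -c "
from h import *
r.read_camera('side');s=r.sense();print(s['t'],s['tool_pos'],s['contact_force'])"
```

```text
t: 27.8
tool_pos: [517.8, -101.3, 134.6]
ee_rot: [0.001, 0.781, 0.625, 0.001]
contact_force: [-0.6, -0.9, 0.2]
gripper_width: 36.0
27.85 [ 517.73214421 -101.30295396  134.50577118] [-0.03093008  0.54483519 -0.26062465]
```

```bash
python3 -m jog '[[0,0,0,0,0],[0,0,0,0,0],[0,0,0,0,0],[0,0,0,0,0],[0,0,0,0,0],[0,0,0,0,0],[0.058,-0.013,0.116,0,0],[0.058,-0.013,0.116,0,0],[0.067,-0.015,0.109,0,0],[0.067,-0.015,0.109,0,0],[0.079,-0.018,0.103,0,0],[0.079,-0.018,0.103,0,0]]' 30;python3 -m jog '[[0.088,-0.02,0.094,0,0],[0.088,-0.02,0.094,0,0],[0.097,-0.022,0.084,0,0],[0.06,-0.014,0.05,0,0],[0,0,0,0,0],[0,0,0,0,0],[0,0,0,0,0]]'
python3 - <<'E'
from lk import *
d=r.read_camera('side');s=r.sense();print(s['tool_pos'],s['contact_force'],s['gripper_width'])
cv2.imwrite('pics/s16z.png',cv2.resize(d['pixels'][80:240,290:450],None,fx=4,fy=3.7))
E
```

```text
t: 28.85
tool_pos: [531.8, -104.6, 158.3]
ee_rot: [-0.002, 0.781, 0.625, -0.001]
contact_force: [-1.4, 1.2, -14.1]
gripper_width: 9.9
t: 29.43
tool_pos: [545.2, -107.6, 173.0]
ee_rot: [-0.001, 0.781, 0.625, -0.001]
contact_force: [-11.6, 2.4, -0.4]
gripper_width: 9.9
[ 545.17663077 -107.64968222  172.92451862] [-11.17545032   2.44150546   0.21517861] 10.043425579934098
```

View pics/s16z.png

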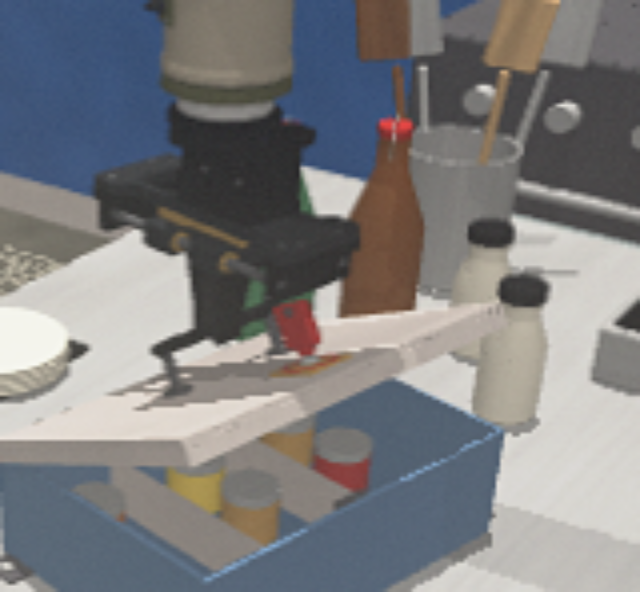

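Lid at about 0.46 rad. I now open the jaws while shifting +x, so that the front finger keeps pushing the bar and supports the lid.

```bash
python3 -m jog '[[0.08,-0.018,0,0,87],[0.08,-0.018,0,0,87],[0.08,-0.018,0,0,87],[0.08,-0.018,0,0,87],[0.08,-0.018,0,0,87],[0.08,-0.018,0,0,87]]' 40
python3 - <<'E'
from lk import *
d=r.read_camera('side');s=r.sense();print(s['tool_pos'],s['contact_force'],s['gripper_width'])
cv2.imwrite('pics/s17z.png',cv2.resize(d['pixels'][80:240,290:450],None,fx=4,fy=3.7))
E
```

```text
t: 29.98
tool_pos: [562.4, -111.4, 174.1]
ee_rot: [-0.002, 0.781, 0.625, -0.003]
contact_force: [-27.3, 4.2, 17.0]
gripper_width: 42.1
[ 563.92995276 -111.82479291  174.15299945] [-5.96913036  0.77061194  4.74032374] 46.16520315859092
```

View pics/s17z.png

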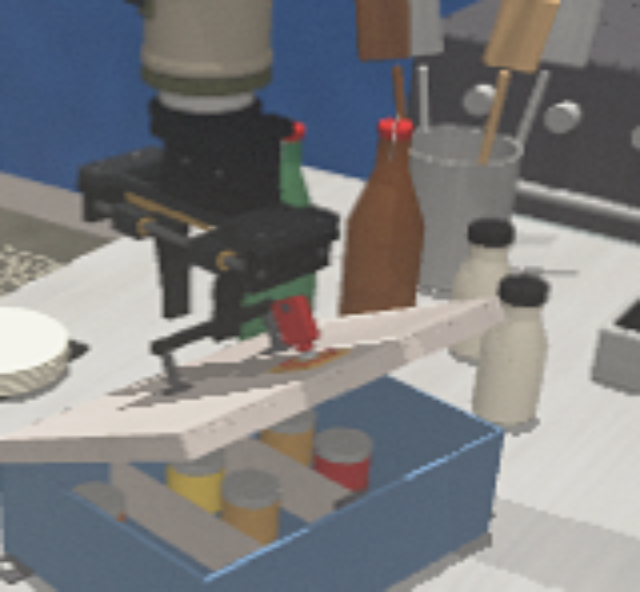

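```bash
python3 -m jog '[[0.078,-0.018,0.01,0,87],[0.078,-0.018,0.01,0,87],[0.078,-0.018,0.01,0,87],[0.078,-0.018,0.01,0,87],[0.078,-0.018,0.01,0,87],[0.078,-0.018,0.01,0,87],[0.078,-0.018,0.01,0,87]]'
python3 - <<'E'
from lk import *
d=r.read_camera('side');s=r.sense();print(s['tool_pos'],s['contact_force'],s['gripper_width'])
cv2.imwrite('pics/s18z.png',cv2.resize(d['pixels'][80:240,290:450],None,fx=4,fy=3.7))
E
```

```text
t: 30.62
tool_pos: [585.7, -116.7, 175.9]
ee_rot: [-0.002, 0.781, 0.625, -0.002]
contact_force: [-21.2, 5.2, 11.8]
gripper_width: 85.5
[ 586.01883951 -116.79488136  176.2435293 ] [-13.59927288   3.77400097   3.66425375] 86.38990464583519
```

View pics/s18z.png

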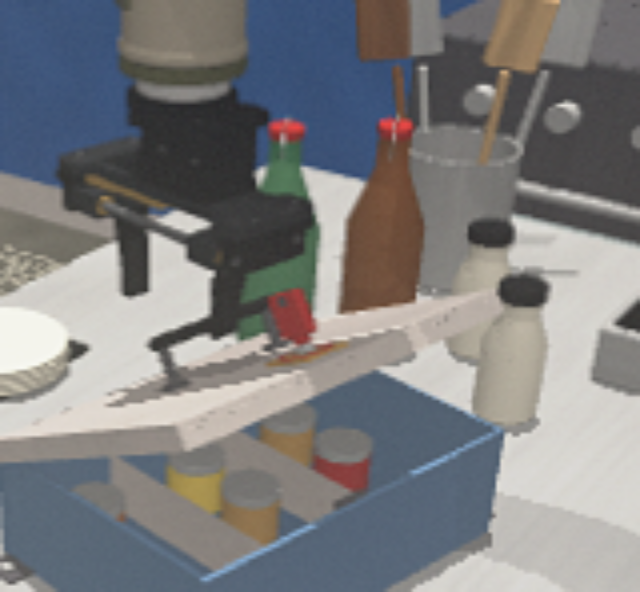

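```bash
python3 -m jog '[[0.075,-0.017,0.035,0,87],[0.075,-0.017,0.035,0,87],[0.075,-0.017,0.035,0,87],[0.075,-0.017,0.035,0,87],[0.075,-0.017,0.035,0,87],[0.075,-0.017,0.035,0,87],[0,0,0,0,87],[0,0,0,0,87]]'
python3 - <<'E'
from lk import *
d=r.read_camera('side');s=r.sense();print(s['tool_pos'],s['contact_force'],s['gripper_width'])
cv2.imwrite('pics/s19z.png',cv2.resize(d['pixels'][80:240,290:450],None,fx=4,fy=3.7))
E
```

```text
t: 31.33
tool_pos: [604.9, -121.1, 186.2]
ee_rot: [-0.0, 0.781, 0.625, -0.001]
contact_force: [-14.2, 2.5, 9.8]
gripper_width: 87.2
[ 604.92460665 -121.05297884  186.10511535] [-13.37942715   2.46602778  11.0903413 ] 87.20706056188578
```

View pics/s19z.png

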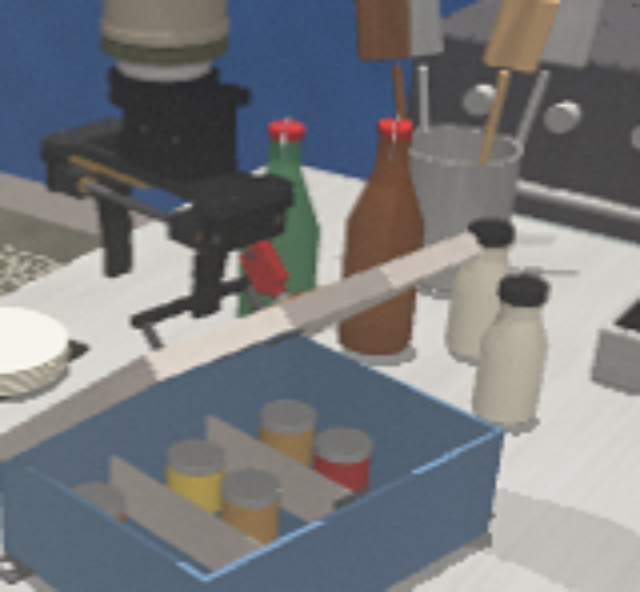

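Lid at about 0.72 rad. Gripper body and key now come close, so I retreat straight up and check whether the lid holds.

```bash
python3 -m jog '[[0,0,0.5,0,87],[0,0,1,0,87],[0,0,1,0,87],[0,0,0.8,0,60]]'
python3 - <<'E'
from lk import *
d=r.read_camera('side');s=r.sense();print(s['tool_pos'],s['contact_force'],s['gripper_width'])
for i in range(4):
    d=r.read_camera('side');print([b[1] for b in blob(red(d['pixels'])) if b[1][1]>130 and b[1][0]>330])
cv2.imwrite('pics/s20z.png',cv2.resize(d['pixels'][60:220,290:450],None,fx=4,fy=3.7))
E
```

```text
t: 31.72
tool_pos: [606.5, -121.4, 320.9]
ee_rot: [0.002, 0.781, 0.625, 0.002]
contact_force: [0.4, 0.1, 0.0]
gripper_width: 84.8
[ 608.19691105 -121.40656387  327.31710988] [-0.46949666 -0.12454093  5.27839111] 82.02130784060012
[[355.9, 152.3], [375.7, 207.3]]
[[355.8, 152.2], [375.7, 207.3]]
[[355.9, 152.4], [375.7, 207.3]]
[[355.9, 152.3], [375.7, 207.3]]
```

View pics/s20z.png

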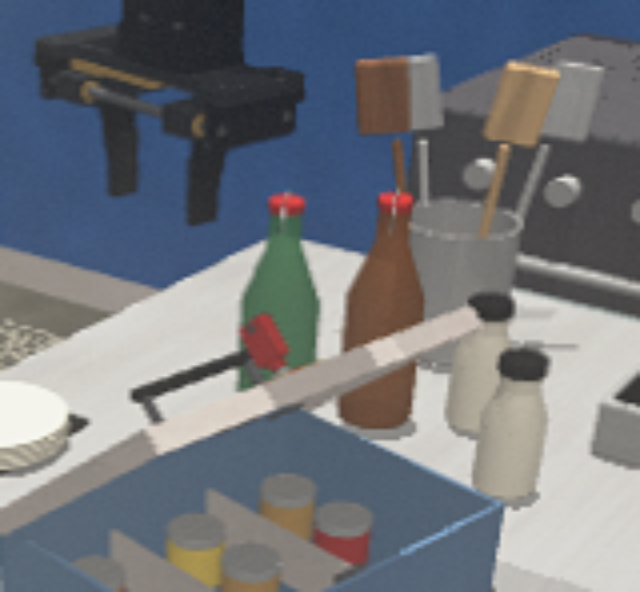

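The lid holds at about 0.75 rad with the key in it. Next I go round to the front with closed fingers.

```bash
python3 -m jog '[[0,0,0,0,0],[-0.99,0.225,0,0,0],[-0.99,0.225,0,0,0],[-0.99,0.225,0,0,0],[-0.99,0.225,0,0,0],[-0.99,0.225,0,0,0],[0,0,0,0,0],[0,0,0,0,0],[0,0,0,0,0],[0,0,0,0,0],[0,0,0,0,0],[0,0,0,0,0]]' 40
python3 - <<'E'
from th import *
d=r.read_camera('side');s=r.sense();print(s['tool_pos'],s['ee_rot'],s['contact_force'],s['gripper_width'])
cv2.imwrite('pics/s21z.png',cv2.resize(d['pixels'][60:220,290:450],None,fx=4,fy=3.7))
for th in(.7,.75,.8):print(th,(proj(d,[lidp(th,(-222,152,3)),lidp(th,(-222,0,3)),lidp(th,(-222,-152,3))])-[290,60])*[4,3.7],lidp(th,(-222,0,3)))
E
```

```text
t: 32.97
tool_pos: [408.2, -76.4, 315.0]
ee_rot: [-0.001, 0.781, 0.625, 0.0]
contact_force: [-0.0, -0.3, -0.5]
gripper_width: 0.8
[408.12566614 -76.37968522 315.00562123] [-8.81675111e-04  7.80675881e-01  6.24935502e-01  9.53972297e-05] [-0.05593172  0.07569922 -0.09932718] 0.4793587670015097
0.7 [[148.46357391 436.90113225]
 [326.68911523 368.50545966]
 [475.02194497 311.70337592]] [446.40917434 -84.31035686 245.31085313]
0.75 [[140.27926146 421.19831002]
 [319.13731746 354.23856419]
 [468.03205794 298.65666279]] [453.69578277 -85.96583367 253.51887133]
0.8 [[131.66033439 405.82390667]
 [311.09986528 340.30037192]
 [460.53124951 285.93256444]] [461.37332028 -87.7101274  261.34317231]
```

View pics/s21z.png

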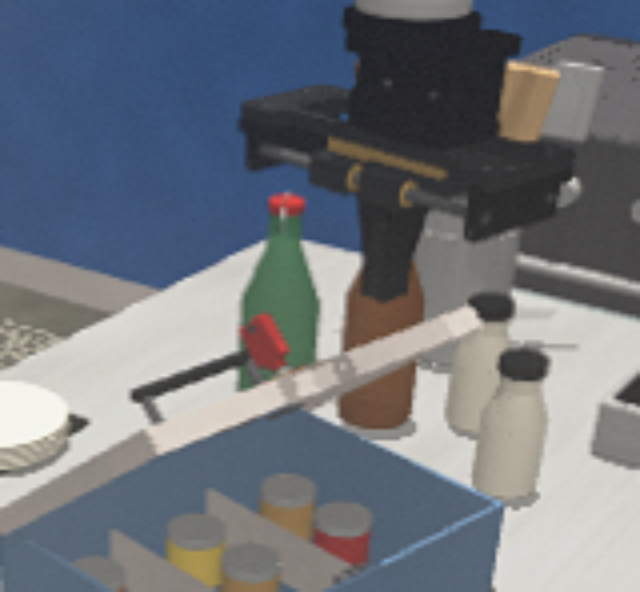

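```bash
python3 -m jog '[[0,0,-0.88,0,0],[0,0,-0.88,0,0],[0,0,-0.88,0,0],[0,0,0,0,0],[0,0,0,0,0],[0,0,0,0,0],[0.29,-0.067,0,0,0],[0.25,-0.057,0,0,0],[0,0,0,0,0],[0,0,0,0,0]]';python3 -m jog '[[0.185,-0.042,0.183,0,0],[0.185,-0.042,0.183,0,0],[0,0,0,0,0],[0,0,0,0,0]]'
python3 - <<'E'
from th import *
d=r.read_camera('side');s=r.sense();print(s['tool_pos'],s['contact_force'],s['gripper_width'])
cv2.imwrite('pics/s22z.png',cv2.resize(d['pixels'][60:220,290:450],None,fx=4,fy=3.7))
E
```

```text
t: 33.85
tool_pos: [430.2, -81.4, 211.6]
ee_rot: [0.001, 0.781, 0.625, 0.001]
contact_force: [0.2, 0.2, -0.3]
gripper_width: 0.7
t: 34.18
tool_pos: [443.8, -84.6, 226.0]
ee_rot: [0.0, 0.781, 0.625, -0.0]
contact_force: [-4.3, 0.7, 6.2]
gripper_width: 0.4
[443.658017   -84.61289193 225.95483587] [-4.60615156  0.17443376  6.53600905] 0.7878928205031906
```

View pics/s22z.png

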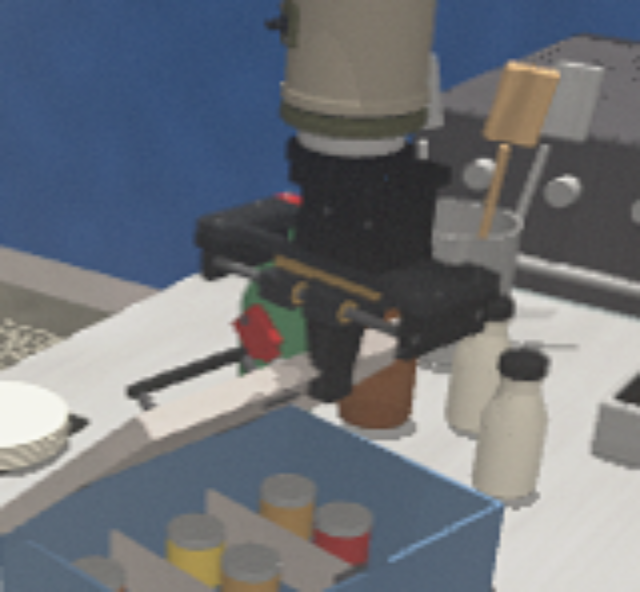

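```bash
python3 -m jog '[[0.21,-0.048,0.17,0,0],[0.21,-0.048,0.16,0,0],[0.22,-0.05,0.15,0,0],[0.22,-0.05,0.15,0,0],[0.225,-0.051,0.14,0,0],[0.23,-0.052,0.13,0,0],[0,0,0,0,0]]'
python3 - <<'E'
from th import *
d=r.read_camera('side');s=r.sense();print(s['tool_pos'],s['contact_force'],s['gripper_width'])
cv2.imwrite('pics/s23z.png',cv2.resize(d['pixels'][40:220,270:450],None,fx=3.5,fy=3.3))
E
```

```text
t: 34.82
tool_pos: [497.6, -96.6, 265.1]
ee_rot: [0.002, 0.781, 0.625, 0.001]
contact_force: [-14.5, 1.8, 26.7]
gripper_width: 0.3
[497.27556562 -96.53812127 264.91648856] [-12.72577164   2.03198201  26.02500178] 0.6865741107990222
```

View pics/s23z.png

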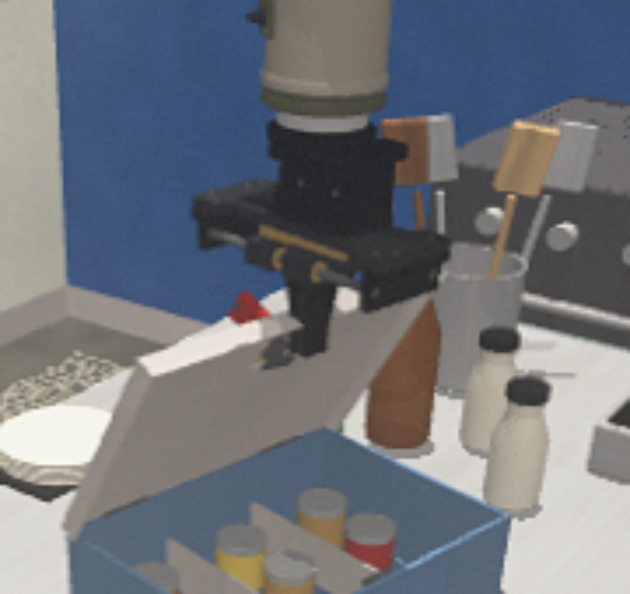

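```bash
python3 -m jog '[[0,0,0.2,0,0],[0,0,0.15,0,0],[0,0,0,0,0],[0,0,0,0,0]]'
python3 - <<'E'
from th import *
d=r.read_camera('side');s=r.sense();print(s['tool_pos'],s['contact_force'],s['gripper_width'])
for th in(1.0,1.1,1.15):print(th,(proj(d,[lidp(th,(-222,152,3)),lidp(th,(-222,0,3))])-[270,40])*[3.5,3.3],lidp(th,(-222,0,3)))
cv2.imwrite('pics/s24z.png',cv2.resize(d['pixels'][40:220,270:450],None,fx=3.5,fy=3.3))
E
```

```text
t: 35.2
tool_pos: [496.7, -96.7, 275.0]
ee_rot: [0.0, 0.781, 0.625, 0.0]
contact_force: [-0.5, 0.5, 0.7]
gripper_width: 0.4
[496.49290909 -96.69037891 274.54766254] [-0.26018484  1.05565907  0.82231985] 0.49400168787861237
1.0 [[151.90986409 377.10697317]
 [310.4459152  323.65047293]] [495.59533094 -95.48517746 288.42746554]
1.1 [[133.89659546 354.75605816]
 [292.85488106 303.61736826]] [514.51126063 -99.78277125 299.2088223 ]
1.15 [[124.68025751 344.48983725]
 [283.75787681 294.44759859]] [ 524.33959284 -102.01571354  303.85905706]
```

View pics/s24z.png

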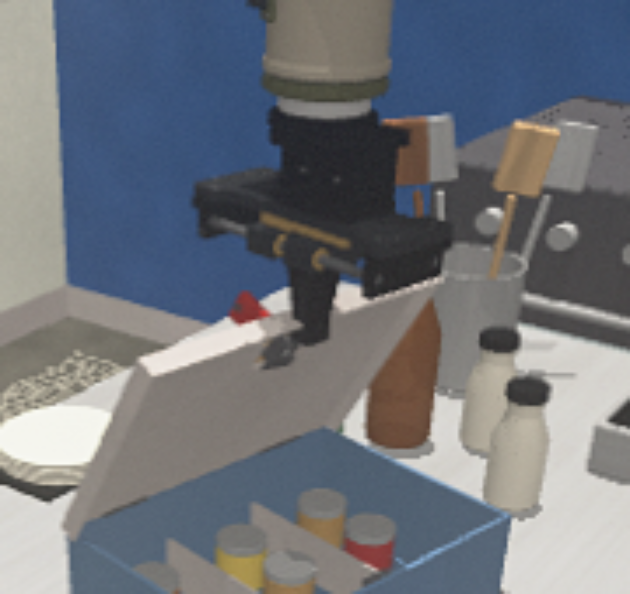

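```bash
python3 -m jog '[[0.245,-0.056,0.14,0,0],[0.25,-0.057,0.125,0,0],[0.25,-0.057,0.115,0,0],[0.25,-0.057,0.105,0,0],[0.255,-0.058,0.1,0,0],[0,0,0,0,0],[0,0,0,0,0]]'
python3 - <<'E'
from th import *
d=r.read_camera('side');s=r.sense();print(s['tool_pos'],s['contact_force'],s['gripper_width'])
for th in(1.2,1.3,1.4):print(th,(proj(d,[lidp(th,(-222,152,3)),lidp(th,(-222,0,3))])-[270,40])*[3.5,3.3],lidp(th,(-222,0,3)))
cv2.imwrite('pics/s25z.png',cv2.resize(d['pixels'][40:220,270:450],None,fx=3.5,fy=3.3))
E
```

```text
t: 35.83
tool_pos: [546.5, -107.9, 297.3]
ee_rot: [-0.001, 0.781, 0.625, 0.0]
contact_force: [1.0, -0.7, 0.9]
gripper_width: 0.4
[ 546.27244618 -107.86189143  297.41659264] [-0.59634151 -0.6478428  -0.24691818] 0.481998751060056
1.2 [[115.37458401 334.87276729]
 [274.50891579 285.879646  ]] [ 534.38228141 -104.2973564   307.99975035]
1.3 [[ 96.64330451 317.6889939 ]
 [255.70147574 270.6387291 ]] [ 555.0098486  -108.98382469  314.71241365]
1.4 [[ 77.98907494 303.36695428]
 [236.71975055 258.03623236]] [ 576.18785838 -113.79535046  319.27974149]
```

View pics/s25z.png

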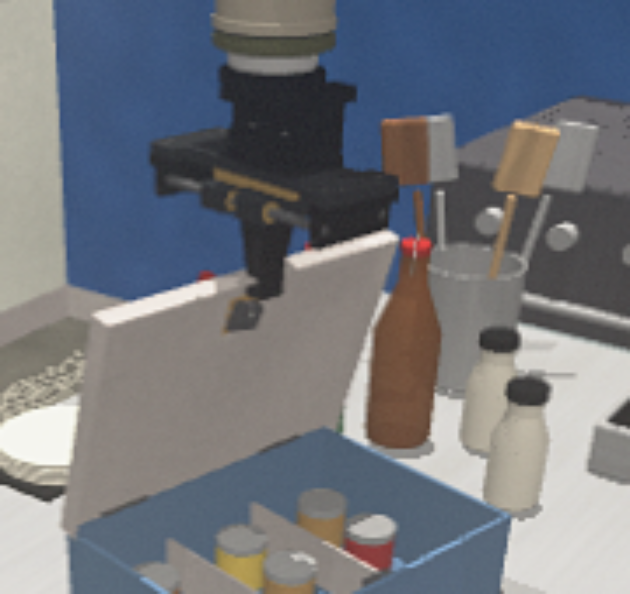

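```bash
python3 -m jog '[[0.25,-0.057,0,0,0],[0.25,-0.057,0,0,0],[0.25,-0.057,0,0,0],[0.25,-0.057,0,0,0],[0.25,-0.057,0,0,0],[0.25,-0.057,0,0,0],[0.25,-0.057,0,0,0],[0.25,-0.057,0,0,0],[0,0,0,0,0],[0,0,0,0,0],[0,0,0,0,0]]'
python3 - <<'E'
from th import *
d=r.read_camera('side');s=r.sense();print(s['tool_pos'],s['contact_force'],s['gripper_width'])
for th in(1.55,1.65,1.75):print(th,(proj(d,[lidp(th,(-222,152,3)),lidp(th,(-222,0,3))])-[250,40])*[3.5,3.3],lidp(th,(-222,0,3)))
cv2.imwrite('pics/s26z.png',cv2.resize(d['pixels'][40:220,250:430],None,fx=3.5,fy=3.3))
E
```

```text
t: 36.8
tool_pos: [626.1, -126.1, 298.1]
ee_rot: [0.0, 0.781, 0.625, 0.0]
contact_force: [0.1, 0.4, -0.1]
gripper_width: 0.6
[ 626.12165404 -126.13999829  298.28828478] [-0.62552774 -0.71693767  0.60210019] 0.4891882599839388
1.55 [[120.72622713 287.43810411]
 [278.51259683 244.24577669]] [ 608.52308551 -121.14173382  322.01438013]
1.65 [[103.36833775 280.54529278]
 [260.24490349 238.48306783]] [ 630.14461663 -126.05402517  321.06667365]
1.75 [[ 86.89500624 276.58113582]
 [242.66128836 235.41990743]] [ 651.56586857 -130.9208142   317.91014204]
```

View pics/s26z.png

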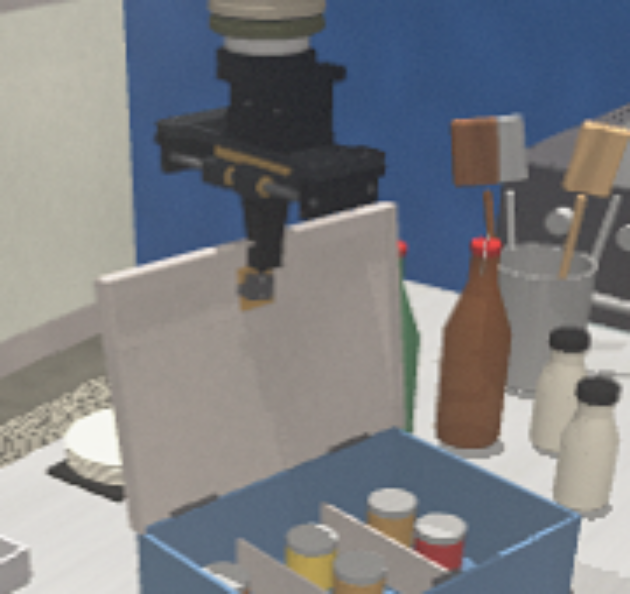

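```bash
python3 -m jog '[[0.18,-0.041,0,0,0],[0.15,-0.034,0,0,0],[0,0,0,0,0],[0,0,0,0,0],[-0.5,0.11,0,0,0],[-1,0.22,0,0,0],[-1,0.22,0,0,0],[0,0,1,0,0],[0,0,0,0,0],[0,0,0,0,0],[0,0,0,0,0],[0,0,0,0,0]]'
python3 - <<'E'
from th import *
np.set_printoptions(precision=2,suppress=True)
s=r.sense();print(s['t'],s['tool_pos'],s['contact_force'],s['joint_velocities'])
for c in('side','top','wrist'):
    d=r.read_camera(c);cv2.imwrite(f'pics/{c}_f.png',d['pixels'])
d=r.read_camera('side')
for th in(1.65,1.7,1.75):print(th,proj(d,[lidp(th,(-222,152,3)),lidp(th,(-222,-152,3))]))
E
```

```text
t: 37.85
tool_pos: [540.4, -107.5, 338.0]
ee_rot: [0.0, 0.781, 0.625, 0.0]
contact_force: [0.4, -0.4, -0.2]
gripper_width: 0.2
37.85 [ 540.44 -107.5   337.96] [ 0.37 -0.41 -0.19] [-0.    0.01  0.    0.   -0.    0.    0.  ]
1.65 [[279.53 125.01]
 [362.41 101.61]]
1.7 [[277.15 124.3 ]
 [359.8  101.15]]
1.75 [[274.83 123.81]
 [357.24 100.88]]
```

View pics/side_f.png

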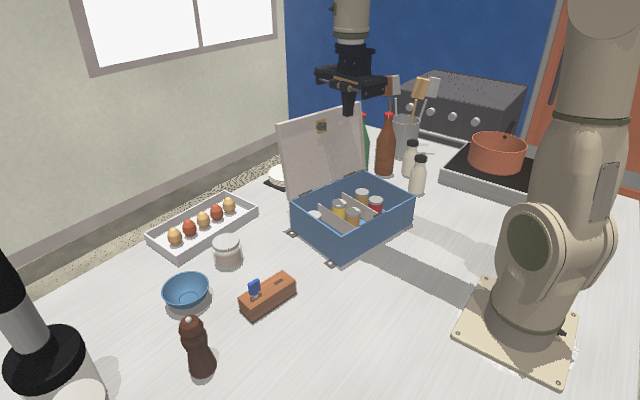

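View pics/top_f.png

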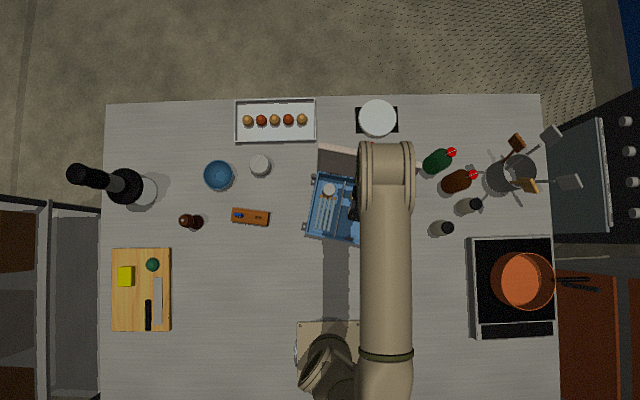

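View pics/wrist_f.png

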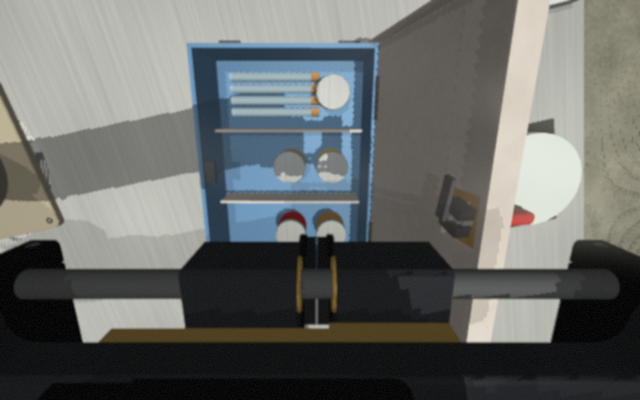

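The lid stands open and leans back. The red bow shows behind it at wrist pixel (518,218), the blue key is in its slot at side pixel (254,287), and the bystanders are unmoved. One check of the lid angle from its corners.

Run:
```python
from th import *
np.set_printoptions(precision=1,suppress=True)
d=r.read_camera('side');cv2.imwrite('pics/s27z.png',cv2.resize(d['pixels'][90:210,260:380],None,fx=5,fy=5))
for th in(1.55,1.6,1.65,1.7,1.75):print(th,((proj(d,[lidp(th,(-222,152,6)),lidp(th,(-222,152,0)),lidp(th,(-222,-152,0)),lidp(th,(-222,-152,6)),lidp(th,(0,152,0))])-[260,90])*5).round(0).tolist())
D={c:r.read_camera(c) for c in('side','top')}
for n in['blue_key_grip','oil_amber','oil_green','milk_a','spice_jar','prep_bowl','pepper_mill']:
    print(n,{c:[np.round(k['position'],0).tolist() for k in r.mark_of(c,n)[:2]] for c in D})
```

```text
1.55 [[119.0, 184.0], [126.0, 187.0], [542.0, 67.0], [535.0, 64.0], [140.0, 552.0]]
1.6 [[107.0, 178.0], [113.0, 181.0], [529.0, 62.0], [522.0, 60.0], [140.0, 552.0]]
1.65 [[94.0, 174.0], [101.0, 176.0], [516.0, 59.0], [509.0, 57.0], [140.0, 552.0]]
1.7 [[83.0, 171.0], [89.0, 172.0], [503.0, 56.0], [496.0, 55.0], [140.0, 552.0]]
1.75 [[71.0, 168.0], [77.0, 170.0], [490.0, 55.0], [483.0, 54.0], [140.0, 552.0]]
blue_key_grip {'side': [[252.0, 284.0]], 'top': [[238.0, 214.0]]}
oil_amber {'side': [[383.0, 168.0]], 'top': [[449.0, 184.0]]}
oil_green {'side': [[358.0, 171.0]], 'top': [[431.0, 165.0]]}
milk_a {'side': [[408.0, 175.0], [413.0, 191.0]], 'top': [[461.0, 209.0], [438.0, 228.0]]}
spice_jar {'side': [[231.0, 263.0]], 'top': [[261.0, 166.0]]}
prep_bowl {'side': [[186.0, 299.0], [324.0, 130.0]], 'top': [[221.0, 177.0]]}
pepper_mill {'side': [[207.0, 362.0]], 'top': [[463.0, 209.0], [194.0, 220.0]]}
```

View pics/s27z.png

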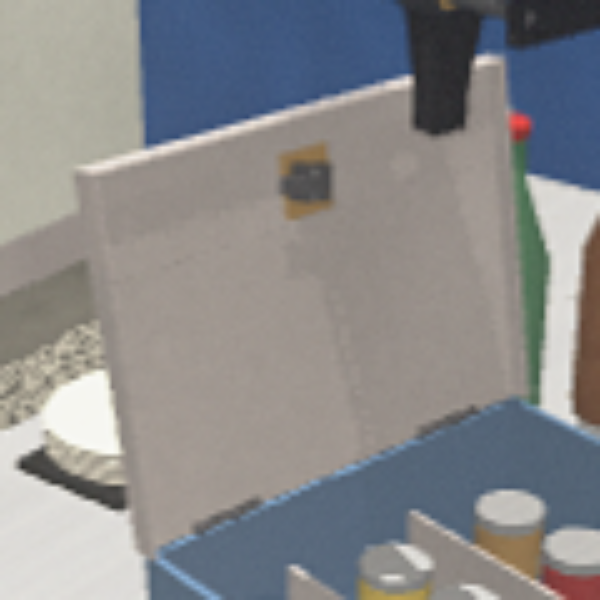

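The lid corners match about 1.70–1.72 rad. I take one look at the key from above the back of the lid before handing in.

```bash
python3 -m jog '[[0,0,1,0,0],[0,0,1,0,0],[0.8,-0.5,0,0,0],[0.9,-0.5,0,0,0],[0.9,-0.5,0,0,0],[0.9,-0.5,0,0,0],[0,0,0,0,0],[0,0,0,0,0],[0,0,0,0,0],[0,0,0,0,0]]'
python3 - <<'E'
from th import *
d=r.read_camera('wrist');cv2.imwrite('pics/w28.png',d['pixels'])
th=1.71
for nm,p in(('mouth',(-180,0,9)),('bow centre',(-180,0,38)),('bow top',(-180,0,55)),('bar',(-95,0,42))):print(nm,proj(d,lidp(th,p))[0])
print(blob(red(d['pixels']))[:3])
E
```

```text
t: 39.73
tool_pos: [678.8, -186.2, 419.8]
ee_rot: [0.001, 0.78, 0.625, 0.001]
contact_force: [-0.4, -0.8, 0.6]
gripper_width: 0.4
mouth [266.0029442  142.19580709]
bow centre [296.84820537 141.92328133]
bow top [314.55526548 141.76461933]
bar [294.24770528 135.84362292]
[(470, [302.2, 142.0], [282, 135, 42, 14])]
```

View pics/w28.png

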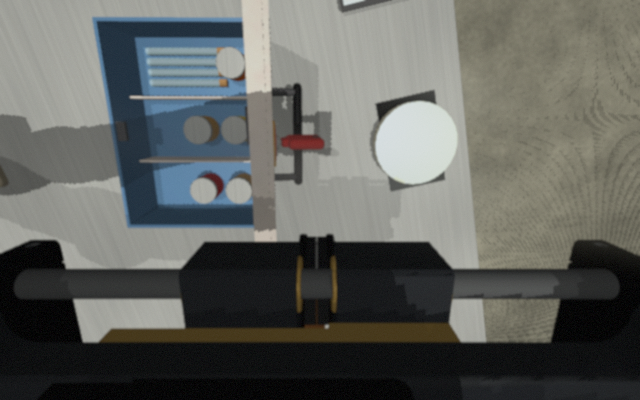

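Run:
```python
from th import *
d=r.read_camera('wrist')
for th in(1.68,1.71,1.75):
    print(th,[proj(d,lidp(th,p))[0].round(1).tolist() for p in((-194,0,55),(-194,0,21),(-222,0,0),(-222,0,6),(-95,0,42))])
px=d['pixels'];cv2.imwrite('pics/w29z.png',cv2.resize(px[70:210,220:340],None,fx=5,fy=4))
```

```text
1.68 [[310.6, 143.0], [273.0, 143.3], [246.2, 146.6], [253.7, 146.5], [292.0, 135.7]]
1.71 [[316.7, 142.8], [279.5, 143.1], [254.6, 146.5], [262.1, 146.4], [294.3, 135.6]]
1.75 [[324.6, 142.5], [288.0, 143.0], [265.7, 146.4], [273.1, 146.2], [297.3, 135.5]]
```

View pics/w29z.png

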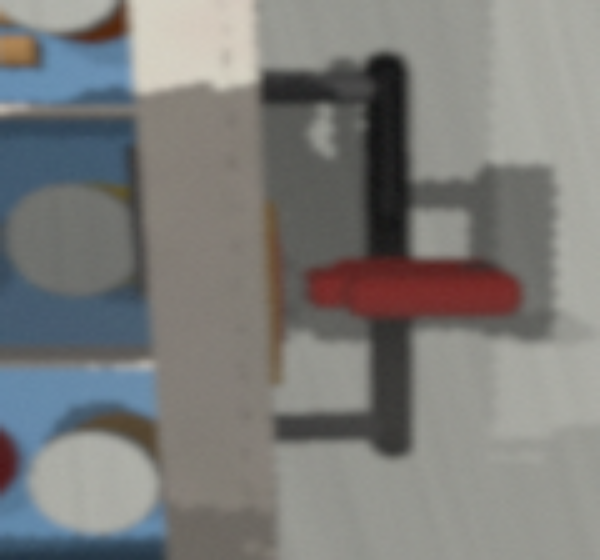

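The bow spans columns 289–324 and the bar sits at 297.6. Both match a fully seated key on a lid at about 1.75 rad (predicted 288–325 and 297). The bow is seen edge-on, so the key is turned.

```bash
python3 -c "
from rig import r
s=r.sense();print(s['t'],s['contact_force']);print(r.job_done())"
```

```text
39.8333 [0.1684292  0.47813949 0.13669317]
the job is handed in; nothing more can be done
None
```

I handed the job in at t = 39.8 s with the red key turned in the lock and the lid swung back past upright; no verdict is reported.

**What I did:** I took the red key from the block, seated it in the lock with about 20 N down, and turned it clockwise until the torque jumped at the stop. I then lifted the lid by its handle and pushed its front edge back past upright.

**What went wrong:** After my first release at about 0.35 rad the lid fell shut, although the text says the hinge holds it. I lifted it again to about 0.46 rad, and pushed the bar on with one finger to about 0.72 rad, where it stayed. The force reading suggests the gripper may have touched the key lightly there (about 10 N). The edge push also reached 26 N upward once, before I raised the tool.

**Last checks:**
- **Lid:** open and leaning back. The side view gave 1.70–1.72 rad and the wrist view about 1.75 rad; both are well past 1.58.
- **Key:** its bow appears where a fully seated key should be, to about 1 mm, and it is seen edge-on, so turned. I could not read the plug angle directly.
- **Everything else:** the blue key is in its slot, and the bystanders are at their starting pixels within the detector's scatter.
- **Arm:** clear of everything, with contact force near zero.

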